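# Clamp a small paint tin in the bench shaker

### The job

Get the small slim paint tin ready for shaking: stand it upright in the middle of the shaker's round rubber mat, lower the hold-down until its pad rests on the lid without squashing the tin, and only then fold the lock lever fully home against the crossbar. Keep the tin upright all the way, and leave the other tins, bottles and tools on the bench where they are.

Things in the scene. Friction and masses are not known exactly. Their poses are not given: they have to be found in the camera images.
- tin_mid (a point): centre (half-way up) of the tin to be shaken: a plain bare-metal cylinder with a paper wrapper and flat pressed lid, 66 mm diameter, 85 mm high, about 0.4 kg; it is the slimmest tin on the bench, taller than wide, and shorter than the aluminium bottle. Starts upright on the bench; z axis up along the tin
- shaker: bench tin shaker, fixed; origin on the bench under the mat's centre. x points from its front (control panel, towards the robot) to its back, y to its left seen from the front. Housing 300 (x) by 270 mm (y), 64 mm high, sled plate 170 x 235 mm on it, top 82 mm up. Steel columns, 20 mm diameter (34 at the foot), at x = 0, y = +95 and -95 mm, 370 mm high; open between them at front and back
- mat_center (a point): centre of the top face of the round black rubber mat (110 mm diameter) on the shaker's sled plate, 85 mm above the bench; axes as the shaker's
- pad_face (a point): centre of the flat underside of the hold-down's round rubber pad (66 mm diameter), straight above mat_center; axes as the shaker's. Above the pad is an aluminium crossbar, 44 mm deep (x), from 14 to 39 mm above the pad face, running along y between bosses of 44 mm diameter on the two columns (8 to 48 mm above the pad face)
- holddown (a joint): how far the hold-down has been lowered on its columns, m: 0 at the top (pad face 200 mm above the mat), 0.14 at the lowest; it starts 0 to 0.025. It stays where it is left by friction; about 7 N pushes it down and about 21 N pulls it up
- palm_knob (a point): centre of the flat top of the black mushroom knob (50 mm diameter, cap 16 mm thick on a 20 mm diameter stem of 6 mm) on top of the middle of the crossbar, 61 mm above the pad face; push here to lower the hold-down
- lock (a joint): lock lever angle, rad: 0 wide open, 1.92 fully home; turns clockwise seen from above. From the pivot it points, in the shaker's axes, at angle (3.49 - value) counterclockwise from +x: at 0.35 straight out to the front (-x), at 1.92 along +y, along the crossbar's front. Starts 0 to 0.4, stays where left; about 2 N at 60 mm swings it
- lever_pivot (a point): vertical pivot of the lock lever, at mid-height of the lever, in front of the column boss on the shaker's right: 36 mm in front (-x) and 95 mm to the right (-y) of the pad's centre and 26.5 mm above the pad face; it goes up and down with the hold-down
- lever_end (a point): centre of the round end (20 mm diameter, 20 mm high) of the black lock lever, 82 mm from the pivot; the lever's bar is 11 mm thick and 18 mm high, the barrel at the pivot 24 mm in diameter
- hardener_mid (a point): bystander: centre of an upright aluminium bottle with a black cap, 60 mm diameter, 150 mm high
- squat_mid (a point): bystander: centre of a squat broad tin, 88 mm diameter, 52 mm high
- stirred_mid (a point): bystander: centre of the metal body of a large tin with a black stirring lid with grip and spout, body 108 mm diameter, 168 mm high in all, spout and grip reach 90 mm from its axis
- cup_mid (a point): bystander: centre of an open white plastic mixing cup, 84 mm diameter at the rim, 95 mm high
- thinner_mid (a point): bystander: centre of the body of an upright oblong metal can, 70 x 115 mm (its x, y axes), 150 mm high, with cap and handle 172 mm
- spatula_grip (a point): bystander: the handle of a spatula 200 mm long lying flat on the bench, its blade towards its own +x axis
- brush_grip (a point): bystander: the handle of a brush 190 mm long lying flat on the bench, its bristles towards its own +x axis
Things that resemble listed ones, but are neither listed nor needed, are in the scene too. Leave any red or yellow look-alike of the part that bears tin_mid alone.

How it is judged:
By the outcome, as a careful person would: the job done as asked, in the order asked, and still so for the second after the job is handed in, with the robot touching nothing.
It also fails if it takes over 66 s, if anything falls off the work surface, if the arm or the gripper's body presses on something with over 40 N, if the wrist force passes 120 N, or if a joint passes its speed limit or range.

### The arm

A 6-joint arm with a two-finger parallel gripper is mounted at the origin on the work surface. World frame = base frame: x ahead of the robot, y to its left, z up, the work surface at z = 0. Lengths are in m, angles in degrees, forces in N, time in s.
With the tool pointing down it reaches from about 0.35 to 0.875 m from the base axis. Payload 4.2 kg.
Tool frame: the origin (TCP) lies at the very end of the fingers, on their centre line; the grasp point (between the pads) lies 19 mm behind it; z points along the fingers, y is the direction in which the jaws open and shut (so a half turn about z gives the same grasp; the last joint's range is limited). The gripper opens to 87 mm and grips with 3 to 60 N. Pads are 19 mm wide; open, the fingers measure 117 mm over their backs; the gripper's body (75 mm by 190 mm) begins 51 mm behind the grasp point.
Start: joints at [-56.517, 22.042, 0.453, 0, -68.411, -14.817], TCP at [0.2, -0.592, 0.223] pointing down, gripper open.
Joint ranges: [-179.83, 179.83], [-69.29, 118.12], [-61.27, 80.66], [-181.25, 117.63], [-171.15, -9.14], [-177.46, 177.46]. Speed limits (degrees/s): [159.86, 159.86, 180, 180, 180, 180].

### API

Orientations are given as a 3x3 rotation matrix whose columns are the frame's x, y, z axes.
In Python, from station import r, imaging gives the robot as it stands. The module is installed in compiled form; this text tells all that it offers.
- The arm moves only by the tool move_arm, never from a script. Its argument "motion" is one flat list of numbers, 7 for each row, row after row: the shift along the tool's x, y, z in units of 40 mm (1.0 is 40 mm), then the turn, a rotation vector about the tool's x, y, z in units of 5 degrees (1.0 is 5 degrees), then the gripper's target within -1 to 1 (shut at 1, half-way at 0, fully open at -1). In form: [dx, dy, dz, wx, wy, wz, gripper, dx, dy, dz, wx, wy, wz, gripper, ...]. A call has 1 to 20 rows; each row is the pose to reach, as a shift and turn from the pose measured when the call began, along the tool's axes at that moment; what a row does not reach only later rows make up. A row lasts 1/12 s, in which the tool goes at most 41.7 mm and 7.16 degrees, less where a joint would pass 70% of its speed; a pose out of reach is approached as far as the arm can. A call with a gripper value outside its range is refused whole. The fingers move at their own pace and stop on an object; the grip force is fixed at half the most. Time passes only in rows, so rows that repeat a pose let the fingers close. It gives the time, the measured TCP pose, the force and the opening at its end, in the units of the state.
- r.sense(): the state, without advancing time (a new reading comes with each control period).
- imaging.capture(name): name is "side" or "top"; returns the picture (384x512x3 uint8, blue, green, red); there is no depth.
- imaging.camera_params(name): a dict with "intrinsics" (3x3 intrinsics, pixels), "world_from_camera" (4x4, takes a point from camera to world coordinates). Camera axes: x right, y down, z forward; pixel columns grow to the right and rows downward; lengths in m; the calibration is good to about 2 mm. A picture is of the moment at which its call begins. camera_params takes no time and is no camera call.
- r.finish_job(): hands the job in, once; it reports no verdict.
The state is a dict: "time_s": time; "joints": joint angles; "joint_velocities": joint speeds; "effort": joint torques, N m; "tcp_pos": TCP position; "ee_rot": TCP orientation; "wrist_force": force on the tool from outside, world axes, zero at the start; "moment": the same for the moment, N m; "gripper_width": opening from 0.0 (shut) to 1.0 (fully open).
Only numpy, scipy, OpenCV 4.12 (cv2) and the standard library are available. Lean on these libraries where they do the work, as an engineer would, in place of code of your own. Each camera call takes 0.05 s, during which the arm holds its last target.

## Working session

There is one attempt and no reset: what is moved stays moved. The work goes in short steps, Python scripts to look and compute and a tool call to move; the robot and the scene stay as the last step left them, time stands still between calls to the robot, and variables do not carry over. Pictures are saved under pics/ and viewed, and the job is handed in when it is done.

Besides the shell and the picture viewer there is one more tool, called by a JSON object that holds its "fn" and its "kwargs". move_arm: Moves the arm, as the interface text tells. Its arguments: {"type":"object","properties":{"motion":{"type":"array","items":{"type":"number"}}},"required":["motion"]}

```bash
mkdir -p pics
python3 - <<'E'
from station import r, imaging
import cv2, numpy as np
for n in ("side","top"):
    im=imaging.capture(n); cv2.imwrite(f"pics/{n}0.png",im)
    p=imaging.camera_params(n); print(n,np.round(p["intrinsics"],1).tolist(),np.round(p["world_from_camera"],4).tolist())
s=r.sense(); print(s)
E
```

```text
side [[446.9, 0.0, 245.3], [0.0, 446.9, 196.4], [0.0, 0.0, 1.0]] [[0.9866, -0.1225, 0.1082, 0.3618], [-0.1633, -0.7189, 0.6757, -0.9115], [-0.005, -0.6843, -0.7292, 1.1984], [0.0, 0.0, 0.0, 1.0]]
top [[347.2, 0.0, 253.0], [0.0, 347.2, 188.6], [0.0, 0.0, 1.0]] [[-0.0093, -0.9972, 0.0745, 0.4361], [-0.9999, 0.0088, -0.0071, -0.005], [0.0064, -0.0746, -0.9972, 1.4188], [0.0, 0.0, 0.0, 1.0]]
{'time_s': 0.1, 'joints': array([-5.65166332e+01,  2.20852452e+01,  3.87826474e-01, -2.29238678e-02,
       -6.84128566e+01, -1.48163870e+01]), 'joint_velocities': array([-0.07735045, -0.13854681,  0.27513594,  0.07590268, -0.06899158,
       -0.07126101]), 'effort': array([-3.35907225e-04, -3.91689491e+01,  1.87933284e+01,  4.23185661e+00,
        1.34495145e-02, -7.06687410e-05]), 'tcp_pos': array([ 0.19987053, -0.59160816,  0.22158839]), 'ee_rot': array([[-9.47442063e-01, -3.19926512e-01, -7.51519683e-04],
       [-3.19927368e-01,  9.47440342e-01,  1.81048586e-03],
       [ 1.32797637e-04,  1.95576218e-03, -9.99998079e-01]]), 'wrist_force': array([-0.49520291,  0.18680625, -0.21394367]), 'moment': array([ 0.0192958 , -0.03434869, -0.0301274 ]), 'gripper_width': 1.0007129249732885}
```

View pics/side0.png

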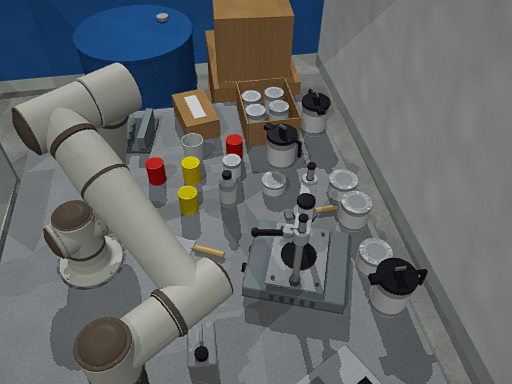

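View pics/top0.png

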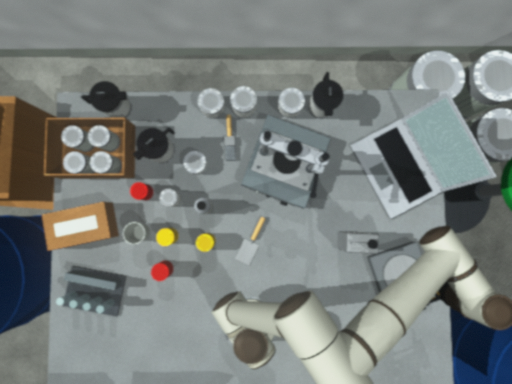

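Run:
```python
import cv2
a=cv2.imread("pics/side0.png"); cv2.imwrite("pics/side0a.png",cv2.resize(a[120:320,140:370],None,fx=3.4,fy=3,interpolation=cv2.INTER_CUBIC))
a=cv2.imread("pics/top0.png"); cv2.imwrite("pics/top0a.png",cv2.resize(a[80:280,110:350],None,fx=3,fy=3,interpolation=cv2.INTER_CUBIC))
```

```text
(no output)
```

View pics/side0a.png

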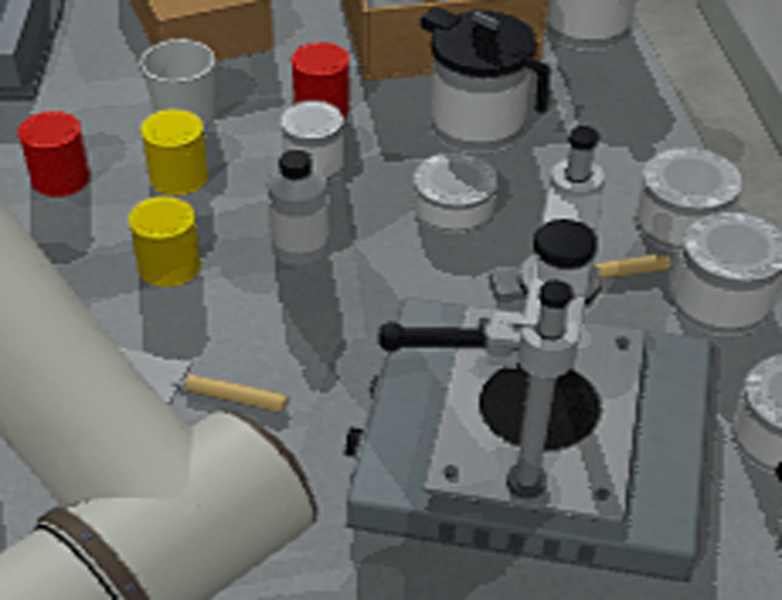

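View pics/top0a.png

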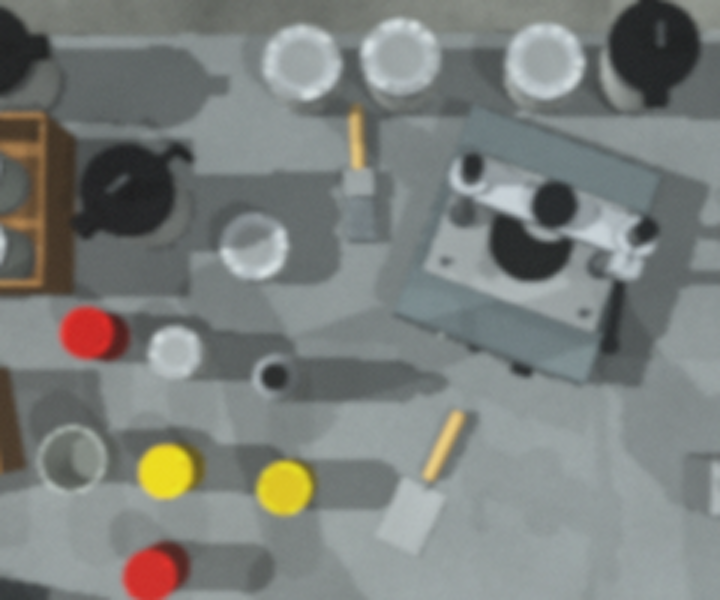

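```bash
cat > h.py <<'E'
import numpy as np, cv2
from station import r, imaging
P={n:imaging.camera_params(n) for n in("side","top")}
def ray(n,uv):
    K=np.array(P[n]["intrinsics"]);T=np.array(P[n]["world_from_camera"])
    d=T[:3,:3]@np.linalg.solve(K,[uv[0],uv[1],1.]);return T[:3,3],d
def plane(n,uv,z):
    o,d=ray(n,uv);return o+d*(z-o[2])/d[2]
def proj(n,p):
    K=np.array(P[n]["intrinsics"]);T=np.array(P[n]["world_from_camera"])
    c=T[:3,:3].T@(np.array(p)-T[:3,3]);q=K@c;return q[:2]/q[2]
def tri(a,b):
    o1,d1=ray("side",a);o2,d2=ray("top",b)
    s=np.linalg.lstsq(np.c_[d1,-d2],o2-o1,rcond=None)[0]
    p,q=o1+s[0]*d1,o2+s[1]*d2
    return (p+q)/2,np.linalg.norm(p-q)
E
python3 - <<'E'
from h import *
S=cv2.imread("pics/side0.png");T=cv2.imread("pics/top0.png")
def blobs(m,lo=20):
    n,l,st,c=cv2.connectedComponentsWithStats(m.astype(np.uint8))
    for i in range(1,n):
        if st[i,4]>lo: print("  ",np.round(c[i],1),st[i])
def dark(I): return I.max(2)<45
print("top dark");m=np.zeros(T.shape[:2],bool);m[120:215,180:340]=1;blobs(dark(T)&m)
print("side dark");m=np.zeros(S.shape[:2],bool);m[160:300,230:350]=1;blobs(dark(S)&m)
print("top colour");m=np.zeros(T.shape[:2],bool);m[170:290,100:230]=1
h=cv2.cvtColor(T,cv2.COLOR_BGR2HSV);blobs((h[...,1]>180)&m)
print("top bright")
g=cv2.cvtColor(T,cv2.COLOR_BGR2GRAY)
m[140:215,155:215]=1
for t in(165,180,195):
    print(t);blobs((g>t)&m&(h[...,1]<40))
print(g[185:212,155:184])
E
```

```text
top dark
   [284.4 162.7] [275 153  23  19 123]
side dark
   [311.2 165.7] [307 162   9   8  53]
   [305.9 201. ] [297 193  18  16 227]
   [302.9 218. ] [299 214   9   9  69]
   [266.3 232.4] [252 228  31   9 198]
   [288.2 253.7] [281 241  15  27 264]
   [307.6 256.7] [300 243  16  27 297]
   [243.1 266.6] [242 263   4   9  24]
   [294.1 283. ] [289 280  11   6  29]
top colour
   [139.3 190.5] [131 183  17  16 215]
   [165.7 236.4] [157 229  18  16 241]
   [205.  241.9] [197 234  17  17 227]
   [160.2 271.2] [152 263  17  17 214]
top bright
165
   [195.7 165.7] [184 156  22  17 192]
   [167.5 197.3] [160 189  16  17 223]
180
   [195.8 166. ] [184 157  21  16 118]
   [167.3 197.2] [160 190  15  15 131]
195
   [199.3 168.7] [196 165   7   7  22]
[[ 91  88  88  90  93  97 101  99 100  98  99 100 101 101 101 104 108 106
  103  99 103 109 118 122 124 126 125 126 128]
 [ 87  85  85  86  86  87  88  88  87  87  88  88  88  89  89  90  90  92
   92  90  92  95 103 111 118 123 127 128 128]
 [ 88  86  84  84  85  86  84  85  86  88  89  91  93  96  97  94  91  89
   86  87  86  87  91  97 109
[... 2222 characters left out ...]
158 157 156 158 161 162 161 158 157 155 145 137
  127 119 117 116 115 116 114 117 117 117 112]
 [154 158 157 159 159 158 160 157 156 156 155 151 149 147 147 147 143 140
  137 136 135 136 135 133 133 134 138 138 135]
 [156 158 157 157 158 158 155 155 154 154 153 148 147 145 147 144 147 143
  144 142 143 142 143 143 144 142 146 147 145]
 [154 155 157 154 156 156 156 155 153 153 151 148 147 146 145 145 146 144
  144 143 142 143 145 145 144 145 146 147 145]
 [155 156 155 157 156 156 154 152 154 153 151 147 144 145 144 146 145 143
  143 143 143 144 143 145 145 146 147 146 147]
 [155 156 156 155 154 155 154 154 156 153 150 145 145 143 144 144 145 144
  144 144 143 143 144 146 146 146 145 149 148]]
```

Run:
```python
from h import *
S=cv2.imread("pics/side0.png");T=cv2.imread("pics/top0.png")
print("tin",plane("top",(167.6,197.3),.085), "side check",proj("side",plane("top",(167.6,197.3),.085)))
g=cv2.cvtColor(T,cv2.COLOR_BGR2GRAY)
print(g[140:178,268:304:1].tolist().__str__().replace("], [","\n"))
hs=cv2.cvtColor(T,cv2.COLOR_BGR2HSV)
b=T.astype(int); m=((b[...,0]-b[...,2])>8); mm=np.zeros(m.shape,np.uint8); mm[100:220,230:345]=m[100:220,230:345]*255
n,l,st,c=cv2.connectedComponentsWithStats(mm); i=1+st[1:,4].argmax(); print(st[i])
cn=cv2.findContours((l==i).astype(np.uint8),cv2.RETR_EXTERNAL,cv2.CHAIN_APPROX_NONE)[0][0].reshape(-1,2)
W=np.array([plane("top",p,.064)[:2] for p in cn]).astype(np.float32)
rc=cv2.minAreaRect(W);print(rc,cv2.boxPoints(rc))
```

```text
tin [0.50501109 0.31386802 0.085     ] side check [230.90696356 159.52511521]
[[103, 127, 151, 159, 151, 148, 151, 152, 153, 154, 154, 154, 155, 155, 154, 154, 151, 146, 139, 138, 140, 141, 133, 116, 97, 85, 82, 81, 87, 94, 103, 113, 115, 120, 122, 122
145, 166, 179, 175, 158, 148, 154, 161, 166, 168, 168, 168, 168, 168, 168, 167, 156, 142, 134, 132, 128, 121, 107, 87, 71, 62, 58, 57, 58, 67, 75, 89, 102, 114, 118, 122
180, 188, 188, 173, 155, 153, 166, 179, 189, 191, 190, 192, 191, 192, 190, 186, 170, 155, 145, 139, 122, 98, 77, 59, 49, 47, 44, 44, 46, 48, 53, 66, 85, 106, 116, 120
183, 183, 175, 159, 155, 164, 182, 195, 203, 204, 204, 204, 204, 204, 203, 196, 184, 175, 164, 150, 119, 82, 56, 47, 43, 41, 45, 43, 41, 44, 45, 55, 76, 106, 123, 127
167, 169, 165, 163, 169, 182, 196, 203, 206, 207, 207, 206, 207, 205, 204, 197, 189, 181, 171, 145, 103, 66, 46, 45, 41, 43, 42, 43, 44, 44, 43, 46, 66, 96, 127, 143
157, 172, 179, 185, 191, 198, 203, 206, 205, 207, 206, 206, 206, 206, 204, 196, 187, 180, 167, 133, 85, 54, 46, 45, 45, 44, 45, 45, 43, 42, 42, 45, 56, 85, 118, 144
144, 165, 17
[... 4720 characters left out ...]
 172, 173, 169, 171, 173, 172, 172, 174, 176, 176, 177, 175, 175, 173, 170, 163, 159, 156, 156, 155
145, 157, 164, 169, 172, 174, 175, 177, 176, 177, 177, 176, 176, 178, 177, 178, 179, 178, 180, 178, 178, 178, 177, 177, 178, 174, 173, 171, 168, 166, 163, 160, 158, 157, 156, 155
130, 137, 143, 149, 156, 163, 170, 174, 175, 177, 177, 177, 177, 177, 177, 178, 179, 178, 180, 179, 179, 179, 178, 174, 172, 169, 167, 163, 161, 160, 158, 157, 159, 157, 157, 157]]
[ 230  114  115  106 6117]
((0.6225701570510864, -0.1516309529542923), (0.44396498799324036, 0.4190674424171448), 88.3476333618164) [[ 0.40672264 -0.3674792 ]
 [ 0.8256158  -0.3795631 ]
 [ 0.83841765  0.0642173 ]
 [ 0.4195245   0.07630119]]
```

```bash
cat >> h.py <<'E'
from scipy.optimize import least_squares
def edgefit(n,I,c0,z,R,angs,thr=95,dark=True,span=(.6,1.5)):
    """sample radial profiles around c0 in plane z; circle centre fit w/ fixed R"""
    g=cv2.cvtColor(I,cv2.COLOR_BGR2GRAY).astype(np.float32);pts=[]
    for a in np.radians(angs):
        rr=np.linspace(span[0]*R,span[1]*R,120)
        uv=np.array([proj(n,[c0[0]+q*np.cos(a),c0[1]+q*np.sin(a),z]) for q in rr]).astype(np.float32)
        v=cv2.remap(g,uv[None,:,0],uv[None,:,1],cv2.INTER_LINEAR)[0]
        k=np.where(v>thr if dark else v<thr)[0]
        if len(k) and k[0]>0: pts.append(c0[:2]+rr[k[0]]*np.array([np.cos(a),np.sin(a)]))
    pts=np.array(pts)
    f=least_squares(lambda c:np.hypot(*(pts-c).T)-R,c0[:2],loss="soft_l1",f_scale=.002)
    f3=least_squares(lambda c:np.hypot(*(pts-c[:2]).T)-c[2],[*c0[:2],R],loss="soft_l1",f_scale=.002)
    return f.x,f3.x,np.round(f.fun.std()*1e3,2),len(pts)
E
python3 - <<'E'
from h import *
S=cv2.imread("pics/side0.png");T=cv2.imread("pics/top0.png")
c=plane("top",(286.7,158.8),.085)
print("mat top",edgefit("top",T,c,.085,.055,list(range(100,265,5))))
print("mat side",edgefit("side",S,c,.085,.055,list(range(0,360,5)),thr=80))
for z in(.346,.335,.325): 
    k=plane("top",(294.5,147.4),z); print("knob",z,k,edgefit("top",T,k,z,.025,range(0,360,6),thr=95),proj("side",k))
t=plane("top",(167.6,197.3),.085)
print("tin",edgefit("top",T,t,.085,.033,range(-90,90,5),thr=130,dark=False))
b=T.astype(int);d=b[...,0]-b[...,2]
for th in(12,16,20,24):
    mm=np.zeros(d.shape,np.uint8); mm[100:220,230:345]=(d>th)[100:220,230:345]
    n,l,st,cc=cv2.connectedComponentsWithStats(mm); i=1+st[1:,4].argmax()
    cn=cv2.findContours((l==i).astype(np.uint8),cv2.RETR_EXTERNAL,cv2.CHAIN_APPROX_NONE)[0]
    cn=max(cn,key=len).reshape(-1,2)
    W=np.array([plane("top",p,.064)[:2] for p in cn]).astype(np.float32)
    print(th,st[i],cv2.minAreaRect(W))
for n,I,box in(("top",T,(255,120,345,205)),("side",S,(245,150,355,310))):
    x0,y0,x1,y1=box; cv2.imwrite(f"pics/{n}0b.png",cv2.resize(I[y0:y1,x0:x1],None,fx=600/(y1-y0)*.95,fy=600/(y1-y0)*.95,interpolation=cv2.INTER_CUBIC)); print(600/(y1-y0)*.95)
E
```

```text
mat top (array([ 0.64915232, -0.14566712]), array([ 0.64963171, -0.14566595,  0.05538025]), np.float64(0.34), 33)
mat side (array([ 0.64641491, -0.14626451]), array([ 0.64641253, -0.14624941,  0.05505029]), np.float64(3.65), 59)
knob 0.346 [ 0.64426062 -0.14353066  0.346     ] (array([ 0.64370202, -0.14338733]), array([ 0.64370544, -0.14344141,  0.02439205]), np.float64(1.27), 60) [305.40255647 195.10176253]
knob 0.335 [ 0.64639559 -0.14495109  0.335     ] (array([ 0.64584732, -0.14483385]), array([ 0.64584441, -0.14486718,  0.02464377]), np.float64(1.3), 60) [305.93811172 198.25266788]
knob 0.325 [ 0.64833648 -0.14624239  0.325     ] (array([ 0.64779717, -0.14615282]), array([ 0.64779593, -0.1461641 ,  0.0248803 ]), np.float64(1.3), 60) [306.41925978 201.08347192]
tin (array([0.50873332, 0.31294306]), array([0.50515186, 0.3130754 , 0.03592911]), np.float64(1.29), 36)
12 [ 242  115   88   93 2438] ((0.6462315320968628, -0.14416921138763428), (0.2701626718044281, 0.2983272671699524), 68.63062286376953)
16 [243 169  66  39 599] ((0.5359767079353333, -0.10084238648414612), (0.2612508237361908, 0.06213672459125519), 66.93329620361328)
20 [248 181   2   2   2] ((0.5652483701705933, 0.0029178853146731853), (0.00555292796343565, 0.0), 134.6402130126953)Traceback (most recent call last):
  File "<stdin>", line 13, in <module>
ValueError: attempt to get argmax of an empty sequence
```

Run:
```python
from h import *
S=cv2.imread("pics/side0.png");T=cv2.imread("pics/top0.png")
for n,I,box in(("top",T,(255,120,345,205)),("side",S,(240,180,340,300))):
    x0,y0,x1,y1=box;f=4.7 if n=="side" else 6.5; cv2.imwrite(f"pics/{n}0b.png",cv2.resize(I[y0:y1,x0:x1],None,fx=f,fy=f,interpolation=cv2.INTER_CUBIC))
M=np.array([.6485,-.1455]);a=np.radians(-21.4);R=np.array([[np.cos(a),-np.sin(a)],[np.sin(a),np.cos(a)]])
for h in(0,.0125,.025):
  pf=.285-h
  for nm,l,z in(("knob",(0,0),pf+.061),("pivot",(-.036,-.095),pf+.0265),("colL",(0,.095),.37),("colR",(0,-.095),.37),*[(f"end{v}",(-.036+.082*np.cos(3.49-v),-.095+.082*np.sin(3.49-v)),pf+.0365) for v in(0,.2,.4)]):
    w=[*(M+R@l),z]; print(h,nm,np.round(w,3),np.round(proj("top",w),1),np.round(proj("side",w),1))
```

```text
0 knob [ 0.648 -0.146  0.346] [295.1 146.1] [307.2 195.4]
0 pivot [ 0.58  -0.221  0.312] [317.5 168.9] [287.4 229.3]
0 colL [ 0.683 -0.057  0.37 ] [267.1 133.6] [312.  164.5]
0 colR [ 0.614 -0.234  0.37 ] [325.2 155.5] [303.6 216.5]
0 end0 [ 0.498 -0.219  0.321] [318.1 194.2] [255.6 230.4]
0 end0.2 [ 0.5   -0.203  0.321] [312.9 193.6] [255.3 225.3]
0 end0.4 [ 0.506 -0.187  0.321] [308. 192.] [256.2 220.4]
0.0125 knob [ 0.648 -0.146  0.333] [294.6 146.8] [306.7 198.7]
0.0125 pivot [ 0.58  -0.221  0.299] [316.8 169.4] [287.1 232.3]
0.0125 colL [ 0.683 -0.057  0.37 ] [267.1 133.6] [312.  164.5]
0.0125 colR [ 0.614 -0.234  0.37 ] [325.2 155.5] [303.6 216.5]
0.0125 end0 [ 0.498 -0.219  0.309] [317.3 194.4] [255.6 233.5]
0.0125 end0.2 [ 0.5   -0.203  0.309] [312.3 193.8] [255.2 228.4]
0.0125 end0.4 [ 0.506 -0.187  0.309] [307.4 192.3] [256.1 223.6]
0.025 knob [ 0.648 -0.146  0.321] [294.1 147.6] [306.3 201.9]
0.025 pivot [ 0.58  -0.221  0.286] [316.1 169.9] [286.8 235.4]
0.025 colL [ 0.683 -0.057  0.37 ] [267.1 133.6] [312.  164.5]
0.025 colR [ 0.614 -0.234  0.37 ] [325.2 155.5] [303.6 216.5]
0.025 end0 [ 0.498 -0.219  0.296] [316.6 194.7] [255.5 236.5]
0.025 end0.2 [ 0.5   -0.203  0.296] [311.6 194.1] [255.2 231.5]
0.025 end0.4 [ 0.506 -0.187  0.296] [306.8 192.5] [256.1 226.6]
```

View pics/top0b.png

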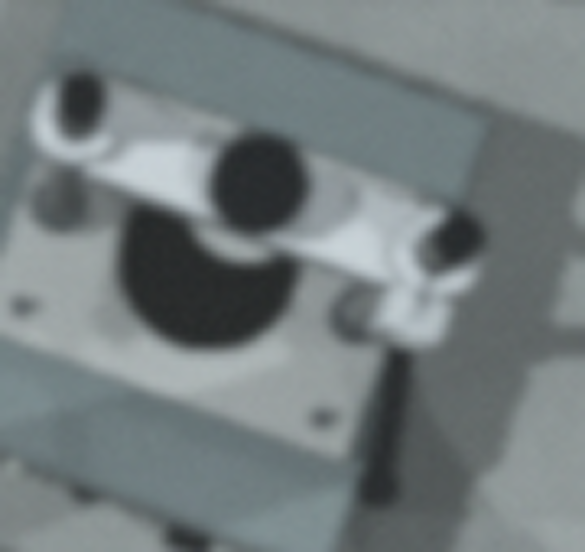

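View pics/side0b.png

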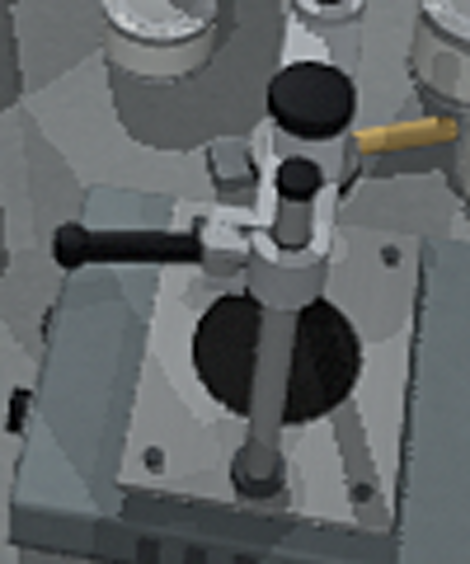

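{"fn": "move_arm", "kwargs": {"motion": [0,0,-1,1,0,0,-1,0,0,-2,2,0,0,-1,0,0,-3,3,0,0,-1,0,0,-3,4,0,0,-1,0,0,-3,4,0,0,-1,0,0,-3,4,0,0,-1]}}

```text
time_s: 0.6
tcp_pos: [0.1994, -0.5903, 0.3414]
ee_rot: [[-0.947, -0.301, 0.109], [-0.32, 0.891, -0.321], [-0.0, -0.339, -0.941]]
wrist_force: [-0.7, 0.2, -0.5]
gripper_width: 0.997
```

```bash
cat > log.py <<'E'
import json
from station import r
s=r.sense(); d=dict(q=s["joints"].tolist(),p=s["tcp_pos"].tolist(),R=s["ee_rot"].tolist())
open("data.jsonl","a").write(json.dumps(d)+"\n")
import numpy as np; np.set_printoptions(suppress=True,precision=3)
print(s["time_s"],s["joints"],s["tcp_pos"],s["ee_rot"].tolist(),s["wrist_force"],s["gripper_width"])
E
python3 log.py
```

```text
0.6 [-53.571   8.341  -6.62    7.115 -56.328 -20.727] [ 0.199 -0.59   0.341] [[-0.9473430138703437, -0.3012648755315569, 0.10853888170609453], [-0.3202205325121417, 0.8914303453613923, -0.3206411544491899], [-0.00015693531897323693, -0.3385135361249598, -0.9409615089000619]] [-0.733  0.211 -0.504] 0.997380852880578
```

```bash
cat > kin.py <<'E'
import numpy as np,json,itertools
from scipy.spatial.transform import Rotation as Ro
from scipy.optimize import least_squares
np.set_printoptions(suppress=True,precision=4)
rot=lambda ax,d:Ro.from_euler(ax,d,degrees=True).as_matrix()
try: D=[json.loads(l) for l in open("data.jsonl")]
except: D=[]
def orient(q,s4,s6):
    A=rot('z',q[0])@rot('y',q[1]-q[2]); B=A@rot('x',s4*q[3]); C=B@rot('y',-q[4]); E=C@rot('x',s6*q[5])
    return A,B,C,E
C0=None
def design(q,s4,s6):
    A,B,C,E=orient(q,s4,s6); Z=rot('z',q[0])
    up=Z@rot('y',q[1])
    return np.c_[[0,0,1.],up[:,2],A[:,0],B[:,1],C[:,0]]
E
python3 - <<'E'
from kin import *
import sys
q0=[-56.517,22.042,.453,0,-68.411,-14.817]
d0=dict(q=[-56.51663,22.0852452,.387826474,-.0229238678,-68.4128566,-14.816387],p=[.19987053,-.59160816,.22158839],R=[[-.947442063,-.319926512,-.000751519683],[-.319927368,.947440342,.00181048586],[.000132797637,.00195576218,-.999998079]])
D=[d0]+D
json.dump(d0,open("d0.json","w"))
for s4,s6 in itertools.product((1,-1),(1,-1)):
    T=[orient(d["q"],s4,s6)[3].T@np.array(d["R"]) for d in D]
    print(s4,s6,max(np.degrees(Ro.from_matrix(T[0].T@t).magnitude()) for t in T)); 
    if s4==1 and s6==1: pass
    print(np.round(T[0],3).tolist())
    M=np.vstack([design(d["q"],s4,s6) for d in D]); y=np.hstack([d["p"] for d in D])
    x,res,rk,sv=np.linalg.lstsq(M,y,rcond=None); print(x,sv,np.round((M@x-y)*1e3,2))
E
```

```text
1 1 12.493110876708938
[[0.001, -0.0, 1.0], [-0.869, 0.495, 0.001], [-0.495, -0.869, 0.0]]
[ 0.2915  0.279   0.543  -0.1789  0.0991] [2.4529 1.4271 1.3832 0.1753 0.0493] [-12.94 -15.25  28.66  17.2   15.25 -28.66]
1 -1 14.274086587537845
[[0.001, -0.0, 1.0], [-1.0, 0.0, 0.001], [-0.0, -1.0, -0.0]]
[ 0.2915  0.279   0.543  -0.1789  0.0991] [2.4529 1.4271 1.3832 0.1753 0.0493] [-12.94 -15.25  28.66  17.2   15.25 -28.66]
-1 1 11.820977174697413
[[0.0, 0.0, 1.0], [-0.869, 0.494, -0.0], [-0.494, -0.869, 0.0]]
[ 0.1606  0.5649  0.4218 -0.1598  0.3065] [2.4529 1.4271 1.3832 0.1753 0.0493] [ 0.  0.  0. -0. -0. -0.]
-1 -1 3.2648363126343824e-06
[[0.0, 0.0, 1.0], [-1.0, 0.0, 0.0], [-0.0, -1.0, 0.0]]
[ 0.1606  0.5649  0.4218 -0.1598  0.3065] [2.4529 1.4271 1.3832 0.1753 0.0493] [ 0.  0.  0. -0. -0. -0.]
```

```bash
cat >> kin.py <<'E'
X=np.array([.1606,.5649,.4218,-.1598,.3065]); S4=S6=-1
TF=np.array([[0,0,1.],[-1,0,0],[0,-1,0]])
LO=np.array([-179.83,-69.29,-61.27,-181.25,-171.15,-177.46]);HI=np.array([179.83,118.12,80.66,117.63,-9.14,177.46])
def fk(q):
    return design(q,S4,S6)@X, orient(q,S4,S6)[3]@TF
def pts(q):
    d=design(q,S4,S6)*X; c=np.cumsum(d,1).T; return c  # shoulder, elbow, forearm end, wrist, tcp
def toolR(yaw,th,roll=0):
    """z points yaw/pitch-down th; y (jaws) horizontal, to the left of z, roll about z"""
    z=rot('z',yaw)@rot('y',th)@np.array([1,0,0.]); y=rot('z',yaw)@np.array([0,1.,0]); x=np.cross(y,z)
    return np.c_[x,y,z]@rot('z',roll)
def ik(p,R,seed):
    f=lambda q:np.r_[(fk(q)[0]-p)*10,(Ro.from_matrix(fk(q)[1].T@R).as_rotvec())*3]
    s=least_squares(f,np.clip(seed,LO+1,HI-1),bounds=(LO,HI),x_scale=30.)
    return s.x,np.abs(s.fun).max()
E
python3 - <<'E'
from kin import *
def sols(g,yaw,th,n=30):
    out=[]
    rng=np.random.default_rng(0)
    for k in range(n):
        for roll in(0,180):
            R=toolR(yaw,th,roll); p=np.array(g)+.019*R[:,2]
            q,e=ik(p,R,rng.uniform(LO,HI))
            if e<1e-4 and not any(np.abs(q-o[0]).max()<1 for o in out): out.append((q,roll))
    return out
for nm,g,yaw0 in(("mat",(.648,-.1455,.150),-21.4),("tin",(.506,.313,.065),31.7)):
  for th in(10,30,45):
    for dy in((0,) if nm=="mat" else (-50,-25,0,25)):
        for q,roll in sols(g,yaw0+dy,th,12):
            P=pts(q); print(nm,th,dy,roll,np.round(q,0),"elbow",P[1].round(2),"F",P[2].round(2),"W",P[3].round(2))
E
```

```text
mat 10 0 0 [ -30.   35.  -48. -171.  -73.   89.] elbow [ 0.28 -0.16  0.62] F [ 0.33 -0.19  0.2 ] W [ 0.38 -0.04  0.2 ]
mat 10 0 180 [ -30.   35.  -48. -171.  -73.  -91.] elbow [ 0.28 -0.16  0.62] F [ 0.33 -0.19  0.2 ] W [ 0.38 -0.04  0.2 ]
mat 30 0 0 [ -29.   23.  -39. -167.  -32.   83.] elbow [ 0.19 -0.11  0.68] F [ 0.37 -0.21  0.31] W [ 0.42 -0.05  0.29]
mat 30 0 180 [ -29.   23.  -39. -167.  -32.  -97.] elbow [ 0.19 -0.11  0.68] F [ 0.37 -0.21  0.31] W [ 0.42 -0.05  0.29]
tin 10 -50 180 [  52.   45.  -56.  111.  -84. -101.] elbow [0.24 0.32 0.56] F [0.19 0.25 0.14] W [0.24 0.4  0.11]
tin 10 -50 0 [ 52.  45. -56. 111. -84.  79.] elbow [0.24 0.32 0.56] F [0.19 0.25 0.14] W [0.24 0.4  0.11]
tin 10 0 0 [   5.   52.  -51. -153.  -92.   96.] elbow [0.44 0.04 0.51] F [0.35 0.03 0.1 ] W [0.27 0.16 0.11]
tin 10 0 180 [   5.   52.  -51. -153.  -92.  -84.] elbow [0.44 0.04 0.51] F [0.35 0.03 0.1 ] W [0.27 0.16 0.11]
tin 10 25 0 [  -1.   46.  -33. -120.  -74.   80.] elbow [ 0.4  -0.01  0.56] F [ 0.48 -0.01  0.14] W [0.35 0.08 0.11]
tin 10 25 180 [  -1.   46.  -33. -120.  -74. -100.] elbow [ 0
[... 449 characters left out ...]
 0.64] F [0.38 0.05 0.22] W [0.29 0.18 0.21]
tin 30 25 0 [   8.   31.  -28. -109.  -43.   55.] elbow [0.28 0.04 0.65] F [0.5  0.07 0.29] W [0.37 0.1  0.21]
tin 30 25 180 [   8.   31.  -28. -109.  -43. -125.] elbow [0.28 0.04 0.65] F [0.5  0.07 0.29] W [0.37 0.1  0.21]
tin 45 -50 180 [ 45.  28. -52. 107. -41. -77.] elbow [0.19 0.19 0.66] F [0.24 0.24 0.24] W [0.31 0.38 0.27]
tin 45 -50 0 [ 45.  28. -52. 107. -41. 103.] elbow [0.19 0.19 0.66] F [0.24 0.24 0.24] W [0.31 0.38 0.27]
tin 45 25 0 [ 24.  24. -21. -78. -23.  11.] elbow [0.21 0.09 0.68] F [0.48 0.22 0.38] W [0.39 0.14 0.27]
tin 45 25 180 [  24.   24.  -21.  -78.  -23. -169.] elbow [0.21 0.09 0.68] F [0.48 0.22 0.38] W [0.39 0.14 0.27]
```

Run:
```python
from h import *
for n,b in(("side",(0,200,300,384)),("top",(380,200,512,384))):
    I=imaging.capture(n);cv2.imwrite(f"pics/{n}1.png",I)
    cv2.imwrite(f"pics/{n}1c.png",cv2.resize(I[b[1]:b[3],b[0]:b[2]],None,fx=2.6,fy=2.6))
T=cv2.imread("pics/top0.png")
t=plane("top",(167.4,197.3),.085)
for th in(125,135,145): print("tin",edgefit("top",T,t,.085,.033,list(range(-80,100,6)),thr=th,dark=False))
for nm,u,z in(("red1",(139.3,190.5),.085),("red2",(160.2,271.2),.085),("y1",(165.7,236.4),.085),("y2",(205,241.9),.085),("bottle",(201.3,205),.15),("squat",(194.5,162),.052),("cup",(134,232),.095)):
    print(nm,plane("top",u,z).round(3))
print(proj("side",[.506,.313,.085]))
```

```text
tin (array([0.50920502, 0.31381158]), array([0.50434133, 0.31298239, 0.03706509]), np.float64(1.67), 30)
tin (array([0.50807431, 0.31357174]), array([0.5048345 , 0.31310958, 0.0356585 ]), np.float64(1.19), 30)
tin (array([0.5069171 , 0.31340605]), array([0.50525676, 0.31319606, 0.03434709]), np.float64(0.85), 30)
red1 [0.532 0.423 0.085]
red2 [0.226 0.339 0.085]
y1 [0.356 0.32  0.085]
y2 [0.334 0.17  0.085]
bottle [0.472 0.175 0.15 ]
squat [0.646 0.217 0.052]
cup [0.374 0.437 0.095]
[231.20455657 159.65024656]
```

View pics/side1c.png

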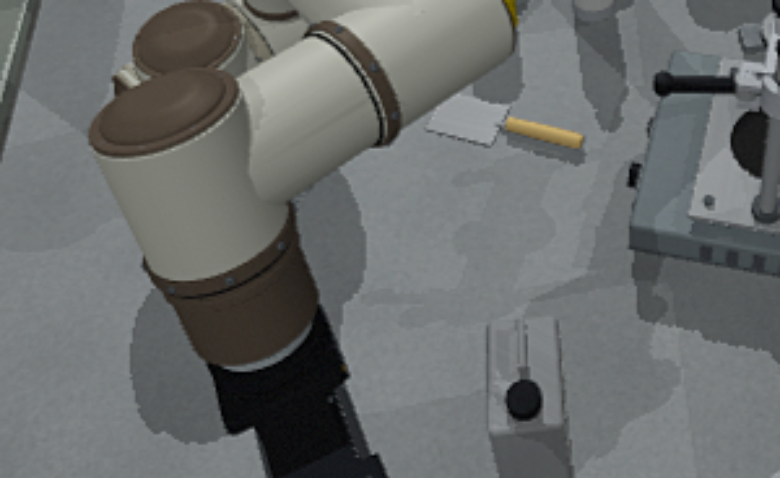

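View pics/top1c.png

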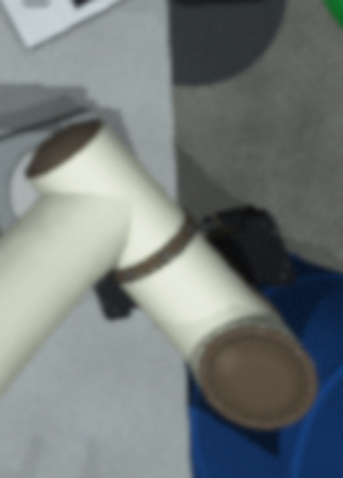

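Run:
```python
from kin import *
seeds=[np.array([8,33,-46,-152,-50,r]) for r in(84,-96)]+[np.array([50,34,-55,113,-60,r]) for r in(91,-89)]+[np.array([-29,23,-39,-167,-32,r]) for r in(83,-97)]
def go(nm,g,phis,th):
    for f in phis:
        seen=[]
        for sd in seeds:
            for roll in(0,180):
                R=toolR(f,th,roll);q,e=ik(np.array(g)+.019*R[:,2],R,sd)
                if e<1e-3 and not any(abs(q-o).max()<1 for o in seen): seen.append(q);print(nm,th,f,roll,q.round(1),pts(q)[2:4].round(2).tolist())
for th in(25,32,40): go("tin",(.506,.3135,.07),(-20,-10,0,10,20),th)
for th in(25,32,40): go("mat",(.648,-.1455,.155),(-50,-40,-30,-21.4,-10),th)
```

```text
tin 25 -20 0 [ 50.5  36.3 -54.8 109.9 -65.4  88.9] [[0.21, 0.25, 0.19], [0.26, 0.4, 0.19]]
tin 25 -20 180 [ 50.5  36.3 -54.8 109.9 -65.4 -91.1] [[0.21, 0.25, 0.19], [0.26, 0.4, 0.19]]
tin 25 20 0 [  13.2   36.9  -55.1 -173.3  -67.    90.3] [[0.32, 0.07, 0.19], [0.26, 0.22, 0.19]]
tin 25 20 180 [  13.2   36.9  -55.1 -173.3  -67.   -89.7] [[0.32, 0.07, 0.19], [0.26, 0.22, 0.19]]
tin 32 -20 0 [ 48.9  32.9 -53.9 109.2 -56.9  93.6] [[0.22, 0.25, 0.21], [0.28, 0.4, 0.22]]
tin 32 -20 180 [ 48.9  32.9 -53.9 109.2 -56.9 -86.4] [[0.22, 0.25, 0.21], [0.28, 0.4, 0.22]]
tin 32 20 0 [  13.6   31.3  -52.  -173.   -51.3   89. ] [[0.33, 0.08, 0.22], [0.28, 0.23, 0.22]]
tin 32 20 180 [  13.6   31.3  -52.  -173.   -51.3  -91. ] [[0.33, 0.08, 0.22], [0.28, 0.23, 0.22]]
tin 40 -20 0 [ 47.2  29.6 -52.6 106.3 -47.4  99.8] [[0.23, 0.25, 0.23], [0.3, 0.39, 0.25]]
tin 40 -20 180 [ 47.2  29.6 -52.6 106.3 -47.4 -80.2] [[0.23, 0.25, 0.23], [0.3, 0.39, 0.25]]
tin 40 20 0 [  14.1   26.5  -47.3 -171.9  -33.9   87.1] [[0.36, 0.09, 0.26], [0.3, 0.24, 0.25]]
tin 40 20 180 [  14.1   26.5  -47.3 -171.9  -33.9  -92.9] [[
[... 333 characters left out ...]
 0.28]]
mat 25 -10 180 [ -32.6   23.4  -31.9 -142.1  -34.5 -112.7] [[0.39, -0.25, 0.33], [0.39, -0.1, 0.28]]
mat 32 -21.4 0 [ -29.    21.4  -36.6 -165.5  -26.6   81. ] [[0.38, -0.21, 0.33], [0.42, -0.06, 0.31]]
mat 32 -21.4 180 [ -29.    21.4  -36.6 -165.5  -26.6  -99. ] [[0.38, -0.21, 0.33], [0.42, -0.06, 0.31]]
mat 32 -10 0 [ -26.7   20.   -23.2 -124.7  -17.2   45. ] [[0.45, -0.22, 0.4], [0.41, -0.1, 0.31]]
mat 32 -10 180 [ -26.7   20.   -23.2 -124.7  -17.2 -135. ] [[0.45, -0.22, 0.4], [0.41, -0.1, 0.31]]
mat 40 -50 0 [ -5.8  22.6 -46.2 117.6 -37.1 114.7] [[0.37, -0.04, 0.29], [0.51, 0.02, 0.34]]
mat 40 -50 180 [ -5.8  22.6 -46.2 117.6 -37.1 -65.3] [[0.37, -0.04, 0.29], [0.51, 0.02, 0.34]]
```

Run:
```python
from kin import *
seeds=[np.array([8,33,-46,-152,-50,r]) for r in(84,-96)]+[np.array([-29,23,-39,-167,-32,r]) for r in(83,-97)]+[np.array([-5,23,-29,-130,-32,r]) for r in(83,-97)]
def go(nm,g,phis,th):
    for f in phis:
        seen=[]
        for sd in seeds:
            for roll in(0,180):
                R=toolR(f,th,roll);q,e=ik(np.array(g)+.019*R[:,2],R,sd)
                if e<1e-3 and not any(abs(q-o).max()<1 for o in seen): seen.append(q);print(nm,th,f,roll,q.round(1),pts(q)[2:4].round(2).tolist())
for Q in((.46,.05,.07),(.48,.06,.07),(.45,-.29,.07)):
    for th in(25,32,38): go(Q,Q,(-40,-30,-20,0,10,20,30,40),th)
```

```text
(0.46, 0.05, 0.07) 25 20 0 [ -35.4   37.7  -54.7 -125.5  -66.4   92.1] [[0.27, -0.19, 0.19], [0.22, -0.04, 0.19]]
(0.46, 0.05, 0.07) 25 20 180 [ -35.4   37.7  -54.7 -125.5  -66.4  -87.9] [[0.27, -0.19, 0.19], [0.22, -0.04, 0.19]]
(0.46, 0.05, 0.07) 25 30 0 [ -33.    33.2  -46.3 -112.1  -60.7   79.3] [[0.32, -0.21, 0.22], [0.23, -0.08, 0.19]]
(0.46, 0.05, 0.07) 25 30 180 [ -33.    33.2  -46.3 -112.1  -60.7 -100.7] [[0.32, -0.21, 0.22], [0.23, -0.08, 0.19]]
(0.46, 0.05, 0.07) 25 40 0 [ -30.1   31.7  -39.5 -100.4  -60.    69.4] [[0.37, -0.22, 0.24], [0.26, -0.12, 0.19]]
(0.46, 0.05, 0.07) 25 40 180 [ -30.1   31.7  -39.5 -100.4  -60.  -110.6] [[0.37, -0.22, 0.24], [0.26, -0.12, 0.19]]
(0.46, 0.05, 0.07) 32 10 0 [ -31.3   31.4  -59.4 -139.   -58.6   90.6] [[0.25, -0.15, 0.22], [0.22, 0.01, 0.22]]
(0.46, 0.05, 0.07) 32 10 180 [ -31.3   31.4  -59.4 -139.   -58.6  -89.4] [[0.25, -0.15, 0.22], [0.22, 0.01, 0.22]]
(0.46, 0.05, 0.07) 32 20 0 [ -30.    27.2  -50.5 -122.8  -50.7   77.9] [[0.3, -0.17, 0.25], [0.23, -0.03, 0.22]]
(0.46, 0.05, 0.07) 32 20 180 [ -30.    27.2  -50.5 -122.8  -50.7 -102
[... 8915 characters left out ...]
.35], [0.23, -0.33, 0.25]]
(0.45, -0.29, 0.07) 38 20 0 [-51.   27.6 -19.8 -73.  -51.2  34.8] [[0.34, -0.43, 0.35], [0.24, -0.37, 0.25]]
(0.45, -0.29, 0.07) 38 20 180 [ -51.    27.6  -19.8  -73.   -51.2 -145.2] [[0.34, -0.43, 0.35], [0.24, -0.37, 0.25]]
(0.45, -0.29, 0.07) 38 30 0 [-50.2  29.8 -15.6 -66.6 -57.8  35.2] [[0.37, -0.44, 0.35], [0.25, -0.4, 0.25]]
(0.45, -0.29, 0.07) 38 30 180 [ -50.2   29.8  -15.6  -66.6  -57.8 -144.8] [[0.37, -0.44, 0.35], [0.25, -0.4, 0.25]]
(0.45, -0.29, 0.07) 38 40 0 [-49.   32.1 -11.4 -61.  -64.3  36.4] [[0.4, -0.46, 0.35], [0.28, -0.44, 0.25]]
(0.45, -0.29, 0.07) 38 40 180 [ -49.    32.1  -11.4  -61.   -64.3 -143.6] [[0.4, -0.46, 0.35], [0.28, -0.44, 0.25]]
```

```bash
cat > plan.py <<'E'
from kin import *
from scipy.spatial.transform import Slerp
from station import r
def plan(wps,start=None,n=8,quiet=False):
    """wps: list of (tcp p, R). prints row units per waypoint from the current pose and checks IK along straight segments"""
    s=r.sense(); p0,R0,q=s["tcp_pos"],s["ee_rot"],s["joints"]
    pc,Rc=p0,R0
    for p,R in wps:
        p=np.array(p)
        row=np.r_[R0.T@(p-p0)/.04, Ro.from_matrix(R0.T@R).as_rotvec(degrees=True)/5]
        D=np.linalg.norm(p-pc)/.0417; A=np.degrees(Ro.from_matrix(Rc.T@R).magnitude())/7.16
        sl=Slerp([0,1],Ro.from_matrix([Rc,R])); worst=0; mx=0; zmin=9
        for t in np.linspace(0,1,n+1)[1:]:
            q2,e=ik(pc+(p-pc)*t,sl([t]).as_matrix()[0],q); worst=max(worst,e); mx=max(mx,np.abs(q2-q).max()); q=q2; zmin=min(zmin,pts(q)[2:4,2].min())
        print("row",np.round(row,2).tolist(),"rows>=",round(max(D,A),1),"q",q.round(0),"err",round(worst,4),"maxdq",round(mx,1),"zmin",round(zmin,2))
        pc,Rc=p,R
def downR(jaw):  # tool down, y along world angle jaw
    y=np.array([np.cos(np.radians(jaw)),np.sin(np.radians(jaw)),0]);z=np.array([0,0,-1.]);return np.c_[np.cross(y,z),y,z]
E
python3 - <<'E'
from plan import *
for j in(0,180):
    plan([((.36,-.14,.30),downR(j+90 if j==0 else 140)),((.507,.3135,.30),downR(j)),((.507,.3135,.050),downR(j))])
E
```

```text
row [-7.4, 9.22, -2.23, -3.92, 0.64, 3.69] rows>= 11.5 q [  3.  -5. -21.  -0. -74. -93.] err 0.0 maxdq 9.4 zmin 0.6
row [-14.51, 18.22, -5.47, -2.69, 3.74, 21.49] rows>= 12.6 q [  29.   15.    2.  -23.  -69. -177.] err 1.2872 maxdq 20.0 zmin 0.55
row [-14.51, 20.33, 0.41, -2.69, 3.74, 21.49] rows>= 6.0 q [  33.   29.  -15.  -31.  -38. -177.] err 1.2261 maxdq 4.0 zmin 0.3
row [-7.4, 9.22, -2.23, -3.86, -1.09, -6.2] rows>= 11.5 q [  3.  -5. -21.  -0. -74. -43.] err 0.0 maxdq 8.1 zmin 0.61
row [-14.51, 18.22, -5.47, -3.43, -2.46, -14.12] rows>= 11.4 q [ 47.  17.   4.   0. -77. -47.] err 0.0 maxdq 8.8 zmin 0.61
row [-14.51, 20.33, 0.41, -3.43, -2.46, -14.12] rows>= 6.0 q [ 47.  29. -16.  -0. -45. -47.] err 0.0 maxdq 4.1 zmin 0.36
```

{"fn": "move_arm", "kwargs": {"motion": [-7.4,9.2,-2.2,-3.9,-1.1,-6.2,-1,-7.4,9.2,-2.2,-3.9,-1.1,-6.2,-1,-7.4,9.2,-2.2,-3.9,-1.1,-6.2,-1,-7.4,9.2,-2.2,-3.9,-1.1,-6.2,-1,-7.4,9.2,-2.2,-3.9,-1.1,-6.2,-1,-7.4,9.2,-2.2,-3.9,-1.1,-6.2,-1,-7.4,9.2,-2.2,-3.9,-1.1,-6.2,-1,-7.4,9.2,-2.2,-3.9,-1.1,-6.2,-1,-7.4,9.2,-2.2,-3.9,-1.1,-6.2,-1,-7.4,9.2,-2.2,-3.9,-1.1,-6.2,-1,-7.4,9.2,-2.2,-3.9,-1.1,-6.2,-1,-14.5,18.2,-5.5,-3.4,-2.5,-14.1,-1,-14.5,18.2,-5.5,-3.4,-2.5,-14.1,-1,-14.5,18.2,-5.5,-3.4,-2.5,-14.1,-1,-14.5,18.2,-5.5,-3.4,-2.5,-14.1,-1,-14.5,18.2,-5.5,-3.4,-2.5,-14.1,-1,-14.5,18.2,-5.5,-3.4,-2.5,-14.1,-1,-14.5,18.2,-5.5,-3.4,-2.5,-14.1,-1,-14.5,18.2,-5.5,-3.4,-2.5,-14.1,-1]}}

```text
time_s: 2.28
tcp_pos: [0.4568, 0.1583, 0.3007]
ee_rot: [[-0.0, -1.0, 0.002], [-1.0, 0.0, 0.0], [-0.0, -0.002, -1.0]]
wrist_force: [1.7, -0.7, 0.7]
gripper_width: 0.996
```

```bash
python3 log.py
python3 - <<'E'
from plan import *
plan([((.507,.3135,.30),downR(180)),((.507,.3135,.050),downR(180))])
E
```

```text
2.2833 [ 38.461   5.086 -10.914   0.062 -73.894 -38.488] [0.457 0.158 0.301] [[-0.0001648466563817198, -0.9999977759189393, 0.002102613315496217], [-0.9999999310426435, 0.00016554598346204893, 0.00033242929396274474], [-0.0003327766338022055, -0.002102558370647971, -0.9999977342514382]] [ 1.703 -0.739  0.733] 0.9955124950325678
row [-3.88, -1.25, 0.02, -0.02, 0.0, -0.0] rows>= 3.9 q [ 47.  17.   4.   0. -77. -47.] err 0.0 maxdq 2.2 zmin 0.61
row [-3.88, -1.24, 6.27, -0.02, 0.0, -0.0] rows>= 6.0 q [ 47.  29. -16.   0. -45. -47.] err 0.0 maxdq 4.1 zmin 0.36
```

{"fn": "move_arm", "kwargs": {"motion": [-3.9,-1.25,0,0,0,0,-1,-3.9,-1.25,0,0,0,0,-1,-3.9,-1.25,0,0,0,0,-1,-3.9,-1.25,0,0,0,0,-1,-3.9,-1.25,0,0,0,0,-1,-3.9,-1.25,1,0,0,0,-1,-3.9,-1.25,2,0,0,0,-1,-3.9,-1.25,3,0,0,0,-1,-3.9,-1.25,4,0,0,0,-1,-3.9,-1.25,5,0,0,0,-1,-3.9,-1.25,5.8,0,0,0,-1,-3.9,-1.25,6.25,0,0,0,-1,-3.9,-1.25,6.25,0,0,0,-1]}}

```text
time_s: 3.37
tcp_pos: [0.5052, 0.3122, 0.0444]
ee_rot: [[-0.002, -1.0, -0.007], [-1.0, 0.002, -0.008], [0.008, 0.007, -1.0]]
wrist_force: [0.3, -1.0, -0.3]
gripper_width: 1.002
```

```bash
python3 log.py
python3 - <<'E'
from h import *
I=imaging.capture("side");cv2.imwrite("pics/side2.png",cv2.resize(I[80:300,130:370],None,fx=3,fy=2.7))
E
```

```text
3.3667 [ 47.325  29.659 -15.815   0.012 -45.153 -47.425] [0.505 0.312 0.044] [[-0.001563026125135762, -0.9999721037898824, -0.007304012004950482], [-0.9999654787840523, 0.001622538902645851, -0.008149147666496924], [0.008160771379784743, 0.007291022530874343, -0.9999401196076398]] [ 0.315 -1.015 -0.341] 1.0020839985155605
```

View pics/side2.png

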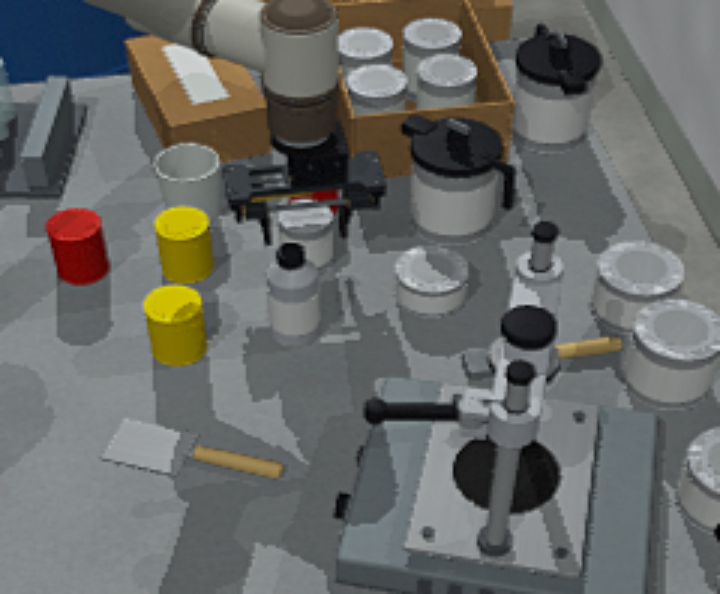

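{"fn": "move_arm", "kwargs": {"motion": [0,0,-0.1,0.08,-0.09,0,-1,0,0,-0.1,0.08,-0.09,0,1,0,0,-0.1,0.08,-0.09,0,1,0,0,-0.1,0.08,-0.09,0,1,0,0,-0.1,0.08,-0.09,0,1,0,0,-0.1,0.08,-0.09,0,1,0,0,-0.1,0.08,-0.09,0,1,0,0,-0.1,0.08,-0.09,0,1]}}

```text
time_s: 4.08
tcp_pos: [0.5066, 0.3137, 0.0525]
ee_rot: [[-0.0, -1.0, 0.004], [-1.0, 0.0, 0.003], [-0.003, -0.004, -1.0]]
wrist_force: [-3.6, 0.4, 5.5]
gripper_width: 0.751
```

```bash
python3 log.py
python3 - <<'E'
from plan import *
p=r.sense()["tcp_pos"]
plan([((p[0],p[1],.20),downR(180)),((.48,.06,.20),downR(180)),((.48,.06,p[2]+.001),downR(180))])
E
```

```text
4.0833 [ 47.347  28.829 -15.866   0.072 -45.004 -47.42 ] [0.507 0.314 0.053] [[-0.00038481021570720164, -0.9999910035039978, 0.00422431440181299], [-0.9999945668882882, 0.0003986345074637919, 0.0032721987155632294], [-0.0032738532347315616, -0.004223032275147388, -0.9999857238397959]] [-3.625  0.413  5.508] 0.75059482437097
row [-0.01, -0.02, -3.69, -0.05, 0.04, -0.0] rows>= 3.5 q [ 47.  20.  -6.   0. -64. -47.] err 0.0 maxdq 2.4 zmin 0.38
row [6.33, 0.65, -3.71, -0.05, 0.04, -0.0] rows>= 6.1 q [ 26.   9. -21.  -0. -60. -26.] err 0.0 maxdq 3.3 zmin 0.51
row [6.34, 0.66, -0.05, -0.05, 0.04, -0.0] rows>= 3.5 q [ 26.  20. -31.  -0. -38. -26.] err 0.0 maxdq 2.7 zmin 0.36
```

{"fn": "move_arm", "kwargs": {"motion": [0,0,-0.5,-0.05,0.04,0,1,0,0,-1.2,-0.05,0.04,0,1,0,0,-2,-0.05,0.04,0,1,0,0,-2.9,-0.05,0.04,0,1,0,0,-3.8,-0.05,0.04,0,1,0,0,-4.5,-0.05,0.04,0,1,0.3,0,-4.9,-0.05,0.04,0,1,1,0.1,-4.9,-0.05,0.04,0,1,1.8,0.2,-4.9,-0.05,0.04,0,1,2.6,0.3,-4.9,-0.05,0.04,0,1,3.4,0.4,-4.9,-0.05,0.04,0,1,4.2,0.5,-4.9,-0.05,0.04,0,1,5,0.6,-4.9,-0.05,0.04,0,1,5.7,0.65,-4.8,-0.05,0.04,0,1,6.2,0.65,-4.3,-0.05,0.04,0,1,6.35,0.65,-3.5,-0.05,0.04,0,1,6.35,0.65,-2.7,-0.05,0.04,0,1,6.35,0.65,-1.9,-0.05,0.04,0,1,6.35,0.65,-1.2,-0.05,0.04,0,1,6.35,0.65,-0.8,-0.05,0.04,0,1]}}

```text
time_s: 5.75
tcp_pos: [0.4775, 0.0583, 0.0798]
ee_rot: [[-0.002, -1.0, -0.007], [-1.0, 0.002, -0.002], [0.002, 0.007, -1.0]]
wrist_force: [0.0, -0.6, -3.8]
gripper_width: 0.749
```

```bash
python3 log.py
python3 - <<'E'
from plan import *
plan([((.48,.06,.0535),downR(180))],n=2)
from h import *
I=imaging.capture("side");cv2.imwrite("pics/side3.png",cv2.resize(I[80:300,130:370],None,fx=3,fy=2.7))
E
```

```text
5.75 [ 26.328  17.774 -29.963  -0.086 -42.656 -26.385] [0.477 0.058 0.08 ] [[-0.002090811271181109, -0.9999759980138394, -0.00660544506101477], [-0.9999955032805131, 0.0021049617144259358, -0.002136013795329526], [0.0021498667357161354, 0.006600949356462644, -0.9999759024799608]] [ 0.042 -0.604 -3.755] 0.7487258132977672
row [-0.04, -0.07, 0.66, 0.08, -0.02, -0.02] rows>= 0.6 q [ 26.  20. -31.  -0. -38. -26.] err 0.0 maxdq 2.2 zmin 0.36
```

View pics/side3.png

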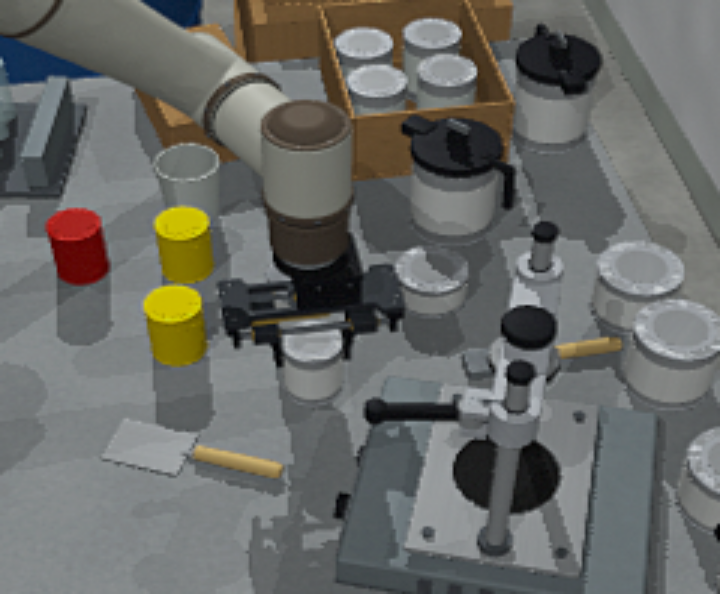

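{"fn": "move_arm", "kwargs": {"motion": [0,0,0.3,0.08,-0.02,0,1,0,-0.05,0.5,0.08,-0.02,0,1,0,-0.05,0.6,0.08,-0.02,0,1,0,-0.05,0.66,0.08,-0.02,0,1,0,-0.05,0.68,0.08,-0.02,0,1,0,-0.05,0.68,0.08,-0.02,0,1]}}

```text
time_s: 6.3
tcp_pos: [0.4775, 0.0574, 0.0527]
ee_rot: [[-0.002, -1.0, -0.005], [-1.0, 0.002, -0.003], [0.003, 0.005, -1.0]]
wrist_force: [-5.5, -2.1, 8.6]
gripper_width: 0.752
```

```bash
python3 log.py
```

```text
6.3 [ 26.281  20.167 -31.713   0.047 -38.431 -26.432] [0.478 0.057 0.053] [[-0.0019870365434825994, -0.9999872461723708, -0.004643186230715356], [-0.9999939191203012, 0.002000313944235195, -0.002856653031905949], [0.0028659044288086, 0.004637481722092113, -0.9999851400671323]] [-5.546 -2.101  8.556] 0.7520235707771556
```

{"fn": "move_arm", "kwargs": {"motion": [0,0,-0.02,0,0,0,-1,0,0,-0.02,0,0,0,-1,0,0,-0.02,0,0,0,-1,0,0,-0.02,0,0,0,-1,0,0,-0.02,0,0,0,-1,0,0,-0.7,0,0,0,-1,0,0,-1.7,0,0,0,-1,0,0,-2.7,0,0,0,-1,0,0,-3.7,0,0,0,-1,0,0,-4.7,0,0,0,-1,0,0,-5.7,0,0,0,-1,0,0,-6.2,0,0,0,-1]}}

```text
time_s: 7.3
tcp_pos: [0.4804, 0.0583, 0.3064]
ee_rot: [[-0.001, -1.0, 0.004], [-1.0, 0.001, -0.001], [0.001, -0.004, -1.0]]
wrist_force: [0.9, 0.4, 0.2]
gripper_width: 1.001
```

```bash
python3 log.py
python3 - <<'E'
from plan import *
g=np.array([.4775,.0575,.07])
def tp(f,th,up,roll=0):
    R=toolR(f,th,roll); return (g+[0,0,up]+.019*R[:,2],R)
# candidate sequences of orientation change: yaw first then pitch via sideways
s=r.sense()
for roll in(0,180):
  R=toolR(20,32,roll); q,e=ik(g+[0,0,.15]+.019*R[:,2],R,np.array([-27,27,-49,-125,-49,76 if roll==0 else -104])); print(roll,q.round(0),e)
E
```

```text
7.3 [ 26.298   4.917 -10.336   0.151 -74.545 -26.414] [0.48  0.058 0.306] [[-0.0013392050561481465, -0.9999899177939204, 0.0042861218281925965], [-0.9999988519590973, 0.0013361537662299604, -0.0007146842661751088], [0.000708950142757816, -0.004287074016332211, -0.9999905591484719]] [0.93  0.407 0.156] 1.0005643152996784
0 [ -0.  -3. -34. -81. -17.   2.] 2.253222539447817e-15
180 [  -1.   -3.  -34.  -82.  -18. -177.] 0.004063597534262131
```

Run:
```python
from plan import *
g=np.array([.4775,.0575,.07])
R=toolR(20,32,0)
q0=r.sense()["joints"]
sd=np.array([-27,27,-49,-125,-49,76])
for nm,p in(("final",g+.019*R[:,2]),("up6",g+[0,0,.06]+.019*R[:,2]),("up12",g+[0,0,.12]+.019*R[:,2]),("back10",g-.081*R[:,2]),("b8u5",g+[0,0,.05]-.061*R[:,2])):
    q,e=ik(p,R,sd); print(nm,q.round(1),e<1e-3,p.round(3))
    if nm in("up6","b8u5"):
        for t in np.linspace(0,1,6):
            qq=q0+(q-q0)*t; pp,RR=fk(qq); print("  ",t,pp.round(3),RR[:,2].round(2),pts(qq)[2:4].round(2).tolist())
```

```text
final [ -27.2   27.1  -48.8 -124.6  -49.1   76.3] True [0.493 0.063 0.06 ]
up6 [ -20.1   12.3  -42.6 -112.5  -36.3   51.3] True [0.493 0.063 0.12 ]
   0.0 [0.48  0.058 0.306] [ 0. -0. -1.] [[0.41, 0.2, 0.61], [0.48, 0.06, 0.61]]
   0.2 [0.427 0.089 0.213] [-0.08  0.34 -0.94] [[0.43, 0.13, 0.56], [0.45, -0.02, 0.5]]
   0.4 [0.404 0.128 0.165] [ 0.04  0.62 -0.79] [[0.43, 0.06, 0.5], [0.39, -0.06, 0.41]]
   0.6000000000000001 [0.42  0.149 0.146] [ 0.31  0.72 -0.62] [[0.42, -0.01, 0.45], [0.32, -0.07, 0.34]]
   0.8 [0.46  0.128 0.136] [ 0.61  0.59 -0.53] [[0.39, -0.07, 0.41], [0.27, -0.05, 0.3]]
   1.0 [0.493 0.063 0.12 ] [ 0.8   0.29 -0.53] [[0.34, -0.12, 0.37], [0.25, -0.03, 0.28]]
up12 [ -8.8   1.2 -36.3 -94.4 -24.2  21.1] True [0.493 0.063 0.18 ]
back10 [ -32.     9.6  -50.4 -105.6  -44.    55.4] True [0.413 0.034 0.113]
b8u5 [-21.4   0.5 -44.7 -97.8 -34.5  34.6] True [0.429 0.04  0.152]
   0.0 [0.48  0.058 0.306] [ 0. -0. -1.] [[0.41, 0.2, 0.61], [0.48, 0.06, 0.61]]
   0.2 [0.429 0.07  0.23 ] [-0.03  0.31 -0.95] [[0.41, 0.12, 0.57], [0.44, -0.03, 0.52]]
   0.4 [0.401 0.092 0.188] [ 0.09  0.55 -0.83] [[0.4, 0.05, 0.53], [0.37, -0.08, 0.44]]
   0.6000000000000001 [0.401 0.103 0.17 ] [ 0.34  0.65 -0.68] [[0.37, -0.02, 0.49], [0.3, -0.1, 0.38]]
   0.8 [0.417 0.086 0.162] [ 0.61  0.55 -0.57] [[0.33, -0.07, 0.46], [0.23, -0.08, 0.34]]
   1.0 [0.429 0.04  0.152] [ 0.8   0.29 -0.53] [[0.28, -0.11, 0.43], [0.18, -0.05, 0.31]]
```

Run:
```python
from plan import *
g=np.array([.4775,.0575,.07])
R=toolR(20,32,0)
q0=r.sense()["joints"]
qf,_=ik(g+[0,0,.05]-.061*R[:,2],R,np.array([-21.4,.5,-44.7,-97.8,-34.5,34.6]))
Rm=fk(q0+(qf-q0)*.4)[1]; Rm2=fk(q0+(qf-q0)*.7)[1]
for A in((.40,.0,.30),(.42,.03,.28)):
  plan([(A,Rm),((.42,.03,.27),Rm2),((.43,.04,.22),R),(g+[0,0,.05]-.061*R[:,2],R),(g+.019*R[:,2],R)],n=6)
```

```text
row [1.46, 2.01, 0.15, 0.21, -6.84, 2.82] rows>= 5.2 q [ -6.  -1. -12. -35. -79.  -2.] err 0.0 maxdq 6.5 zmin 0.55
row [0.71, 1.51, 0.9, 3.3, -9.94, 7.08] rows>= 4.2 q [-14.  -5. -24. -56. -60.   1.] err 0.0 maxdq 4.1 zmin 0.46
row [0.46, 1.27, 2.15, 7.0, -10.05, 12.73] rows>= 4.6 q [  1. -12. -40. -71. -17.  -9.] err 0.0 maxdq 8.1 zmin 0.38
row [0.46, 1.3, 3.85, 7.0, -10.05, 12.73] rows>= 1.6 q [-21.   0. -45. -98. -35.  35.] err 0.0 maxdq 9.9 zmin 0.31
row [-0.12, -0.28, 6.16, 7.0, -10.05, 12.73] rows>= 2.7 q [ -27.   27.  -49. -125.  -49.   76.] err 0.0 maxdq 8.4 zmin 0.22
row [0.71, 1.51, 0.65, 0.21, -6.84, 2.82] rows>= 5.2 q [ -1.   1. -13. -35. -74.  -4.] err 0.0 maxdq 6.2 zmin 0.53
row [0.71, 1.51, 0.9, 3.3, -9.94, 7.08] rows>= 4.2 q [-14.  -5. -24. -56. -60.   1.] err 0.0 maxdq 3.9 zmin 0.46
row [0.46, 1.27, 2.15, 7.0, -10.05, 12.73] rows>= 4.6 q [  1. -12. -40. -71. -17.  -9.] err 0.0 maxdq 8.1 zmin 0.38
row [0.46, 1.3, 3.85, 7.0, -10.05, 12.73] rows>= 1.6 q [-21.   0. -45. -98. -35.  35.] err 0.0 maxdq 9.9 zmin 0.31
row [-0.12, -0.28, 6.16, 7.0, -10.05, 12.73] rows>= 2.7 q [ -27.   27.  -49. -125.  -49.   76.] err 0.0 maxdq 8.4 zmin 0.22
```

Run:
```python
from plan import *
g=np.array([.4775,.0575,.07])
R=toolR(20,32,0)
q0=r.sense()["joints"]
qf,_=ik(g+[0,0,.05]-.061*R[:,2],R,np.array([-21.4,.5,-44.7,-97.8,-34.5,34.6]))
Rm=fk(q0+(qf-q0)*.4)[1]; Rm2=fk(q0+(qf-q0)*.7)[1]
plan([((.40,.0,.30),Rm),((.40,.02,.22),Rm2),(g+[0,0,.05]-.061*R[:,2],R),(g+.019*R[:,2],R)],n=6)
```

```text
row [1.46, 2.01, 0.15, 0.21, -6.84, 2.82] rows>= 5.2 q [ -6.  -1. -12. -35. -79.  -2.] err 0.0 maxdq 6.5 zmin 0.55
row [0.96, 2.02, 2.15, 3.3, -9.94, 7.08] rows>= 4.2 q [-18.  -2. -29. -59. -59.  11.] err 0.0 maxdq 5.2 zmin 0.41
row [0.46, 1.3, 3.85, 7.0, -10.05, 12.73] rows>= 4.6 q [-21.   0. -45. -98. -35.  35.] err 0.0 maxdq 10.4 zmin 0.31
row [-0.12, -0.28, 6.16, 7.0, -10.05, 12.73] rows>= 2.7 q [ -27.   27.  -49. -125.  -49.   76.] err 0.0 maxdq 8.4 zmin 0.22
```

Good path; go to the stand-off behind the tin in one call.

{"fn": "move_arm", "kwargs": {"motion": [1.46,2,0.15,0.2,-6.85,2.8,-1,1.46,2,0.15,0.2,-6.85,2.8,-1,1.46,2,0.15,0.2,-6.85,2.8,-1,1.46,2,0.15,0.2,-6.85,2.8,-1,1.46,2,0.15,0.2,-6.85,2.8,-1,1.46,2,0.15,0.2,-6.85,2.8,-1,1,2,2.15,3.3,-9.95,7.1,-1,1,2,2.15,3.3,-9.95,7.1,-1,1,2,2.15,3.3,-9.95,7.1,-1,1,2,2.15,3.3,-9.95,7.1,-1,1,2,2.15,3.3,-9.95,7.1,-1,0.46,1.3,3.85,7,-10.05,12.75,-1,0.46,1.3,3.85,7,-10.05,12.75,-1,0.46,1.3,3.85,7,-10.05,12.75,-1,0.46,1.3,3.85,7,-10.05,12.75,-1,0.46,1.3,3.85,7,-10.05,12.75,-1,0.46,1.3,3.85,7,-10.05,12.75,-1,0.46,1.3,3.85,7,-10.05,12.75,-1]}}

```text
time_s: 8.8
tcp_pos: [0.4286, 0.0402, 0.1519]
ee_rot: [[-0.499, -0.344, 0.795], [-0.183, 0.939, 0.291], [-0.847, -0.0, -0.531]]
wrist_force: [0.4, 0.1, -0.0]
gripper_width: 0.998
```

```bash
python3 log.py
python3 - <<'E'
from h import *
I=imaging.capture("side");cv2.imwrite("pics/side4.png",cv2.resize(I[80:300,130:370],None,fx=3,fy=2.7))
I=imaging.capture("top");cv2.imwrite("pics/top4.png",cv2.resize(I[100:300,130:370],None,fx=3,fy=2.9))
cv2.imwrite("pics/top4r.png",I)
E
```

```text
8.8 [-21.295   0.486 -44.659 -97.682 -34.427  34.408] [0.429 0.04  0.152] [[-0.4989509525023445, -0.34396992456438663, 0.7954449308356759], [-0.18293008533741387, 0.9389806506115496, 0.29129353177775436], [-0.84710361283343, -0.00016962394070083405, -0.5314277376579708]] [ 0.427  0.06  -0.03 ] 0.998134186718601
```

View pics/side4.png

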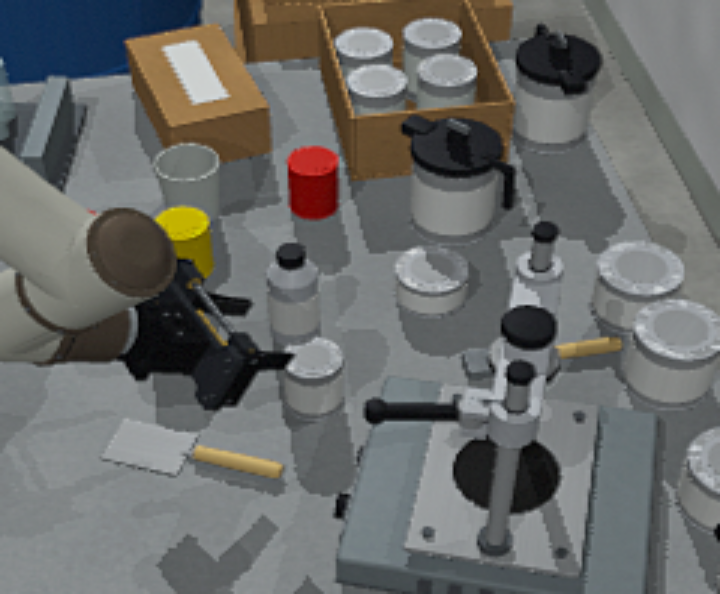

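View pics/top4.png

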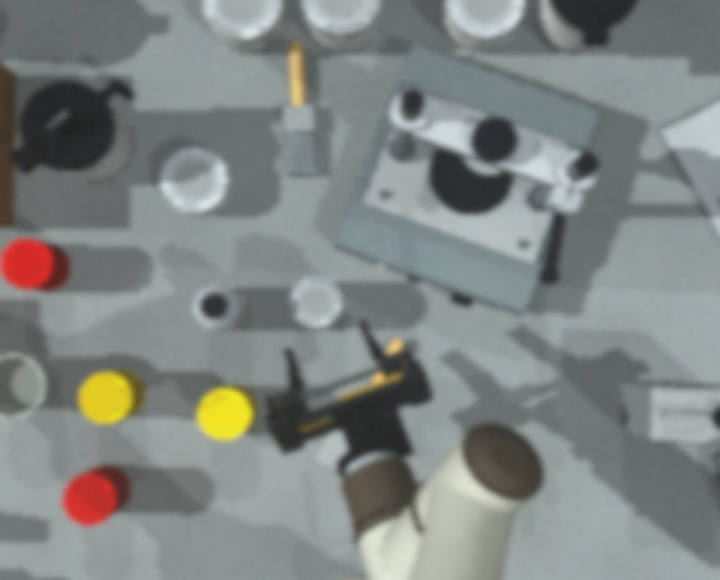

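Run:
```python
from plan import *
from h import *
I=cv2.imread("pics/top4r.png")
t=plane("top",(235.2,203.6),.085);print(t,proj("side",t))
for th in(140,150): print(edgefit("top",I,t,.085,.033,list(range(0,360,6)),thr=th,dark=False))
g=np.array([.4775,.0575,.07]);R=toolR(20,32,0)
plan([(g+.016*R[:,2],R)],n=4)
```

```text
[0.4785 0.0546 0.085 ] [234.0684 212.4598]
(array([0.478 , 0.0547]), array([0.4798, 0.0555, 0.0352]), np.float64(3.92), 49)
(array([0.4791, 0.0553]), array([0.4795, 0.0555, 0.0338]), np.float64(2.88), 54)
row [1.08, 0.01, 2.57, 0.01, -0.0, 0.03] rows>= 2.7 q [ -27.   27.  -49. -124.  -49.   76.] err 0.0 maxdq 12.1 zmin 0.22
```

{"fn": "move_arm", "kwargs": {"motion": [0.4,0,0.9,0,0,0,-1,0.8,0,1.7,0,0,0,-1,1.08,0,2.3,0,0,0,-1,1.08,0,2.57,0,0,0,-1,1.08,0,2.57,0,0,0,-1,1.08,0,2.57,0,0,0,-1]}}

```text
time_s: 9.4
tcp_pos: [0.49, 0.062, 0.0561]
ee_rot: [[-0.506, -0.346, 0.79], [-0.179, 0.938, 0.296], [-0.844, 0.008, -0.537]]
wrist_force: [-0.8, 0.0, 0.5]
gripper_width: 1.001
```

```bash
python3 log.py
python3 - <<'E'
from plan import *
g=np.array([.4775,.0575,.07]);R=toolR(20,32,0)
plan([(g+.016*R[:,2],R)],n=1)
E
```

```text
9.4 [ -27.435   27.432  -48.601 -123.761  -48.907   75.7  ] [0.49  0.062 0.056] [[-0.5060083394478289, -0.34572951121400386, 0.7902067232597915], [-0.17926141925863487, 0.9383002011414859, 0.29573311634517135], [-0.8436947931418272, 0.007989844402286188, -0.5367636895429838]] [-0.805  0.028  0.538] 1.0005381240746125
row [-0.12, 0.0, -0.07, 0.09, -0.09, -0.05] rows>= 0.1 q [ -27.   27.  -49. -124.  -49.   76.] err 0.0 maxdq 0.8 zmin 0.22
```

Clean straddle; settle and close.

{"fn": "move_arm", "kwargs": {"motion": [-0.12,0,-0.07,0.09,-0.09,-0.05,-1,-0.12,0,-0.07,0.09,-0.09,-0.05,-1,-0.12,0,-0.07,0.09,-0.09,-0.05,0.5,-0.12,0,-0.07,0.09,-0.09,-0.05,1,-0.12,0,-0.07,0.09,-0.09,-0.05,1,-0.12,0,-0.07,0.09,-0.09,-0.05,1,-0.12,0,-0.07,0.09,-0.09,-0.05,1,-0.12,0,-0.07,0.09,-0.09,-0.05,1]}}

```text
time_s: 10.07
tcp_pos: [0.4916, 0.0616, 0.0639]
ee_rot: [[-0.493, -0.341, 0.8], [-0.181, 0.94, 0.289], [-0.851, -0.002, -0.525]]
wrist_force: [-3.5, -4.8, 9.4]
gripper_width: 0.755
```

```bash
python3 log.py
python3 - <<'E'
from plan import *
s=r.sense();p=s["tcp_pos"]; gz=p[2]+.019*.53; print("grasp z",gz)
M=np.array([.6475,-.1455]);a=np.radians(-21.4);xd=np.array([np.cos(a),np.sin(a)])
# grasp keeps tcp-tin offset
R1=toolR(20,32,0);R2=toolR(-21.4,32,0)
tin=np.array([.4775,.0568,.0425]); off=R1.T@(p-tin); print("off",off)
mat=np.array([*M,.085+.0425])
P=lambda back,up:(mat+np.r_[-back*xd,up]+R2@off,R2)
plan([(p+[0,0,.10],R1),P(.16,.02),P(0,.012),P(0,.0)],n=8)
E
```

```text
10.0667 [ -27.472   26.454  -48.81  -124.133  -49.115   75.833] [0.492 0.062 0.064] [[-0.49293895930241916, -0.3411274565604307, 0.8004019245244598], [-0.18099642724926404, 0.9400141607459674, 0.2891602858624545], [-0.8510296561958637, -0.0023315183177339436, -0.5251124530017207]] [-3.505 -4.848  9.377] 0.7547309493661896
grasp z 0.07392077708289518
off [-0.026  -0.0003  0.0013]
row [-2.13, -0.01, -1.31, -0.02, 0.06, 0.02] rows>= 2.4 q [ -13.    4.  -38. -100.  -28.   30.] err 0.0 maxdq 6.6 zmin 0.24
row [-1.79, -3.81, -2.08, 7.01, 0.07, 4.38] rows>= 5.8 q [ -33.    6.  -53. -159.  -28.   77.] err 0.0 maxdq 10.7 zmin 0.33
row [-3.19, -6.45, 0.58, 7.01, 0.07, 4.38] rows>= 3.8 q [ -29.   19.  -35. -164.  -23.   79.] err 0.0 maxdq 2.5 zmin 0.32
row [-2.94, -6.45, 0.74, 7.01, 0.07, 4.38] rows>= 0.3 q [ -29.   21.  -36. -165.  -26.   80.] err 0.0 maxdq 0.3 zmin 0.31
```

Run:
```python
from plan import *
s=r.sense();p=s["tcp_pos"];R1=s["ee_rot"]
M=np.array([.6475,-.1455]);a=np.radians(-21.4);xd=np.array([np.cos(a),np.sin(a)])
y1=np.degrees(np.arctan2(R1[1,2],R1[0,2]));Z=rot('z',-21.4-y1);R2=Z@R1
tin=np.array([.4775,.0568,.0425]); off=Z@(p-tin)
mat=np.array([*M,.085+.0425])
P=lambda back,up:(mat+np.r_[-back*xd,up]+off,R2)
plan([(p+[0,0,.10],R1),P(.16,.02),P(0,.012),P(0,.0)],n=8)
print(P(0,0)[0])
np.savez("place.npz",R2=R2,off=off)
```

```text
row [-2.13, -0.01, -1.31, 0.0, 0.0, 0.0] rows>= 2.4 q [ -13.    4.  -38. -101.  -28.   31.] err 0.0 maxdq 6.3 zmin 0.24
row [-1.79, -3.81, -2.08, 7.02, 0.02, 4.33] rows>= 5.8 q [ -33.    6.  -53. -159.  -29.   78.] err 0.0 maxdq 10.5 zmin 0.33
row [-3.19, -6.45, 0.58, 7.02, 0.02, 4.33] rows>= 3.8 q [ -29.   19.  -36. -164.  -24.   80.] err 0.0 maxdq 2.5 zmin 0.32
row [-2.94, -6.45, 0.74, 7.02, 0.02, 4.33] rows>= 0.3 q [ -29.   21.  -37. -165.  -27.   81.] err 0.0 maxdq 0.3 zmin 0.31
[ 0.6613 -0.1512  0.1489]
```

{"fn": "move_arm", "kwargs": {"motion": [-0.4,0,-0.25,0,0,0,1,-0.9,0,-0.55,0,0,0,1,-1.5,0,-0.9,0,0,0,1,-2,0,-1.2,0,0,0,1,-2.13,0,-1.31,0,0,0,1,-2.1,-0.4,-1.4,0.7,0,0.43,1,-2.05,-0.9,-1.5,1.6,0,1,1,-2,-1.4,-1.6,2.6,0,1.6,1,-1.95,-1.9,-1.7,3.5,0,2.16,1,-1.9,-2.4,-1.8,4.4,0,2.7,1,-1.85,-2.9,-1.9,5.3,0,3.27,1,-1.8,-3.4,-2,6.2,0,3.8,1,-1.8,-3.7,-2.07,6.8,0,4.2,1,-1.8,-3.8,-2.08,7.02,0.02,4.33,1,-1.8,-3.8,-2.08,7.02,0.02,4.33,1,-1.8,-3.8,-2.08,7.02,0.02,4.33,1]}}

```text
time_s: 11.4
tcp_pos: [0.5108, -0.0914, 0.1673]
ee_rot: [[-0.494, 0.362, 0.79], [0.19, 0.932, -0.309], [-0.848, -0.002, -0.529]]
wrist_force: [-0.1, 0.5, -3.9]
gripper_width: 0.752
```

```bash
python3 log.py
python3 - <<'E'
from h import *
I=imaging.capture("side");cv2.imwrite("pics/side5.png",cv2.resize(I[80:300,130:370],None,fx=3,fy=2.7))
I=imaging.capture("top");cv2.imwrite("pics/top5.png",cv2.resize(I[100:300,130:370],None,fx=3,fy=2.9))
cv2.imwrite("pics/top5r.png",I)
E
```

```text
11.4 [ -33.058    6.047  -53.571 -158.977  -28.753   77.819] [ 0.511 -0.091  0.167] [[-0.49403794763266307, 0.3622001647599102, 0.7904034077272186], [0.18972539490329313, 0.9320970581888892, -0.3085439168812247], [-0.8484873486550613, -0.0024728047865880554, -0.5292098869151936]] [-0.1    0.504 -3.893] 0.7518820083534552
```

View pics/side5.png

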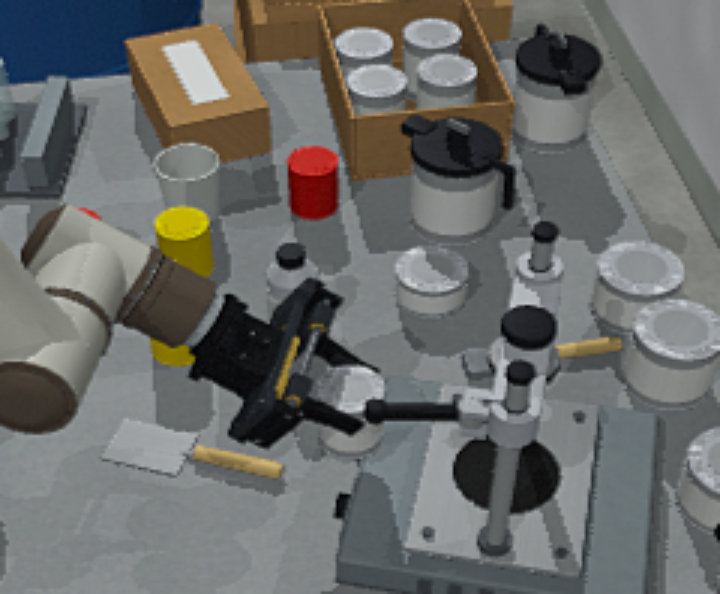

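View pics/top5.png

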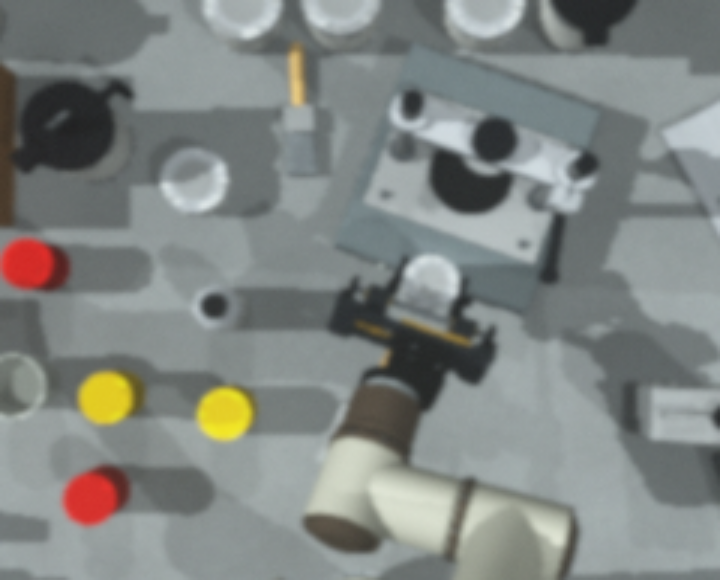

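Run:
```python
from plan import *
from h import *
I=cv2.imread("pics/top5r.png")
s=r.sense();d=np.load("place.npz");p=s["tcp_pos"];R2=s["ee_rot"]
print("exp tin",p-d["off"])
t=plane("top",(273.0,197.2),.19);print(t)
print(edgefit("top",I,t,.19,.033,list(range(-90,50,6)),thr=140,dark=False))
# refit mat in new image
c=plane("top",(286.7,158.8),.085)
for th in(85,95,105):print("mat",edgefit("top",I,c,.085,.055,list(range(110,260,5)),thr=th))
M=np.array([.648,-.1455]);xd=np.array([.931,-.365])
mat=np.array([*M,.1275]);off=d["off"]
Rt=rot('z',-21.4-np.degrees(np.arctan2(R2[1,2],R2[0,2])))@R2
for b,u in((.08,.015),(0,.012),(0,0)): plan([(mat+np.r_[-b*xd,u]+off,Rt)],n=4)
```

```text
exp tin [ 0.4981 -0.0859  0.1472]
[ 0.4966 -0.0842  0.19  ]
(array([ 0.5094, -0.0887]), array([ 0.5125, -0.09  ,  0.0305]), np.float64(2.19), 20)
mat (array([ 0.6509, -0.1455]), array([ 0.6492, -0.1455,  0.0536]), np.float64(0.5), 30)
mat (array([ 0.6498, -0.1455]), array([ 0.6492, -0.1455,  0.0545]), np.float64(0.31), 30)
mat (array([ 0.6487, -0.1455]), array([ 0.6497, -0.1455,  0.0558]), np.float64(0.39), 30)
row [-0.97, -0.03, 1.79, 0.02, 0.0, 0.01] rows>= 2.0 q [ -31.   13.  -45. -163.  -28.   80.] err 0.0 maxdq 2.2 zmin 0.33
row [-1.96, -0.03, 3.53, 0.02, 0.0, 0.01] rows>= 3.9 q [ -29.   19.  -36. -164.  -24.   80.] err 0.0 maxdq 5.0 zmin 0.32
row [-1.71, -0.03, 3.69, 0.02, 0.0, 0.01] rows>= 3.9 q [ -29.   21.  -37. -165.  -26.   81.] err 0.0 maxdq 4.8 zmin 0.31
```

{"fn": "move_arm", "kwargs": {"motion": [-0.3,0,0.5,0.02,0,0,1,-0.6,0,1,0.02,0,0,1,-0.9,-0.02,1.6,0.02,0,0,1,-1.2,-0.03,2.2,0.02,0,0,1,-1.5,-0.03,2.7,0.02,0,0,1,-1.75,-0.03,3.15,0.02,0,0,1,-1.9,-0.03,3.4,0.02,0,0,1,-1.97,-0.03,3.53,0.02,0,0,1,-1.97,-0.03,3.54,0.02,0,0,1,-1.97,-0.03,3.54,0.02,0,0,1]}}

```text
time_s: 12.33
tcp_pos: [0.6616, -0.1506, 0.1601]
ee_rot: [[-0.494, 0.362, 0.791], [0.188, 0.932, -0.309], [-0.849, -0.004, -0.528]]
wrist_force: [-0.1, 0.3, -2.4]
gripper_width: 0.751
```

```bash
python3 log.py
python3 - <<'E'
from plan import *
from h import *
s=r.sense();d=np.load("place.npz");p=s["tcp_pos"];R2=s["ee_rot"]
print("tin",p-d["off"])
mat=np.array([.6485,-.1455,.1275])
Rt=rot('z',-21.4-np.degrees(np.arctan2(R2[1,2],R2[0,2])))@R2
plan([(mat+d["off"],Rt)],n=1)
I=imaging.capture("side");cv2.imwrite("pics/side6.png",cv2.resize(I[140:320,200:400],None,fx=3.6,fy=3.3))
I=imaging.capture("top");cv2.imwrite("pics/top6.png",cv2.resize(I[120:240,220:360],None,fx=5,fy=5))
E
```

```text
12.3333 [ -28.877   19.516  -35.584 -164.049  -23.818   79.614] [ 0.662 -0.151  0.16 ] [[-0.4936366774569023, 0.3618971222056511, 0.79079283229464], [0.1877878824975429, 0.9322084619873819, -0.30939149081092876], [-0.8491516601034232, -0.004225676086499577, -0.5281321821336138]] [-0.089  0.312 -2.433] 0.7512278893977304
tin [ 0.6478 -0.1449  0.1388]
row [0.23, -0.01, 0.17, 0.01, 0.0, 0.0] rows>= 0.3 q [ -29.   21.  -36. -165.  -26.   81.] err 0.0 maxdq 2.3 zmin 0.31
```

View pics/side6.png

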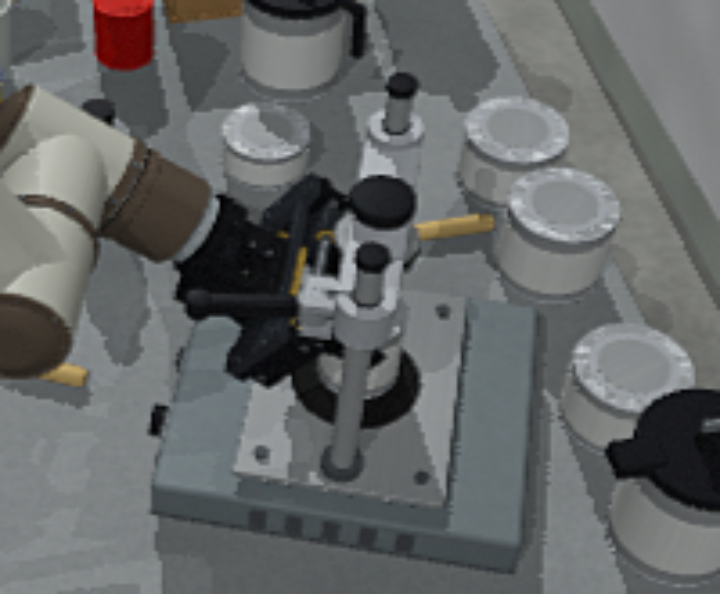

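View pics/top6.png

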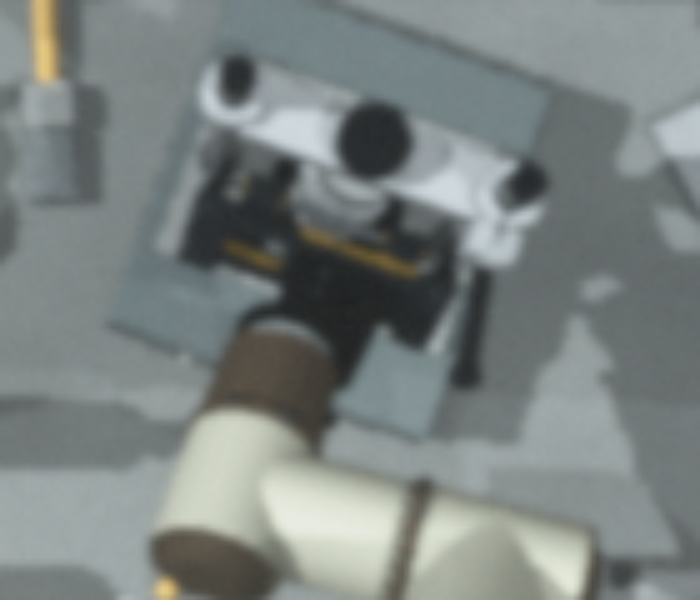

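{"fn": "move_arm", "kwargs": {"motion": [0.08,0,0.06,0.01,0,0,1,0.15,0,0.11,0.01,0,0,1,0.2,0,0.15,0.01,0,0,1,0.24,0,0.17,0.01,0,0,1,0.25,0,0.18,0.01,0,0,1,0.25,0,0.18,0.01,0,0,1]}}

```text
time_s: 12.93
tcp_pos: [0.6625, -0.1512, 0.1489]
ee_rot: [[-0.491, 0.363, 0.791], [0.188, 0.932, -0.311], [-0.85, -0.004, -0.526]]
wrist_force: [-1.4, 0.9, -0.3]
gripper_width: 0.755
```

```bash
python3 log.py
python3 - <<'E'
from h import *
s=r.sense();d=np.load("place.npz");print("tin",s["tcp_pos"]-d["off"])
I=imaging.capture("side");cv2.imwrite("pics/side7.png",cv2.resize(I[180:310,240:350],None,fx=6,fy=4.6))
E
```

```text
12.9333 [ -28.999   21.012  -36.64  -165.472  -26.422   81.203] [ 0.662 -0.151  0.149] [[-0.4914284262130913, 0.3633657844890655, 0.7914944147448991], [0.18782818560043035, 0.9316370428356154, -0.31108357897928346], [-0.8504226446913173, -0.004210353804116223, -0.526083261772383]] [-1.437  0.85  -0.303] 0.754508631937156
tin [ 0.64870245 -0.14551732  0.12757398]
```

View pics/side7.png

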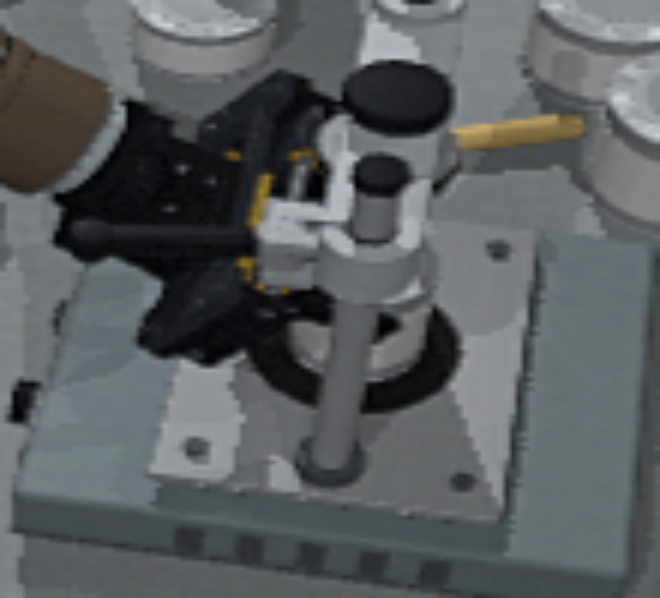

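{"fn": "move_arm", "kwargs": {"motion": [0.02,0,0.01,0,0,0,1,0.02,0,0.01,0,0,0,-1,0.02,0,0.01,0,0,0,-1,0.02,0,0.01,0,0,0,-1,0.02,0,0.01,0,0,0,-1,0.02,0,0.01,0,0,0,-1,0.02,0,0.01,0,0,0,-1,0.2,0,-0.35,0,0,0,-1,0.6,0,-1,0,0,0,-1,1.1,0,-1.8,0,0,0,-1,1.6,0,-2.6,0,0,0,-1,2,0,-3.25,0,0,0,-1,2.1,0,-3.4,0,0,0,-1,2.1,0,-3.4,0,0,0,-1]}}

```text
time_s: 14.15
tcp_pos: [0.5116, -0.0921, 0.1489]
ee_rot: [[-0.493, 0.363, 0.791], [0.188, 0.932, -0.311], [-0.85, -0.004, -0.527]]
wrist_force: [0.9, 0.1, 0.2]
gripper_width: 1.001
```

```bash
python3 log.py
python3 - <<'E'
from h import *
I=imaging.capture("side");cv2.imwrite("pics/side8r.png",I);cv2.imwrite("pics/side8.png",cv2.resize(I[170:310,230:350],None,fx=5.5,fy=4.2))
I=imaging.capture("top");cv2.imwrite("pics/top8r.png",I);cv2.imwrite("pics/top8.png",cv2.resize(I[120:220,240:345],None,fx=6,fy=6))
E
```

```text
14.15 [ -33.666   10.065  -56.308 -161.9    -35.323   81.867] [ 0.512 -0.092  0.149] [[-0.49256156643527765, 0.3633605541050819, 0.7907921414577117], [0.18814590937417863, 0.9316384560888538, -0.3108872849155147], [-0.8496965458659868, -0.004346821462281132, -0.5272540991652754]] [0.941 0.096 0.23 ] 1.0007498730390407
```

View pics/side8.png

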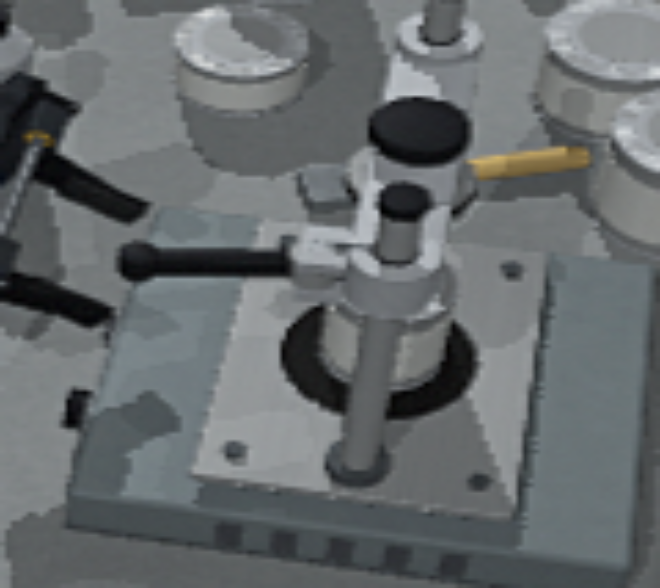

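View pics/top8.png

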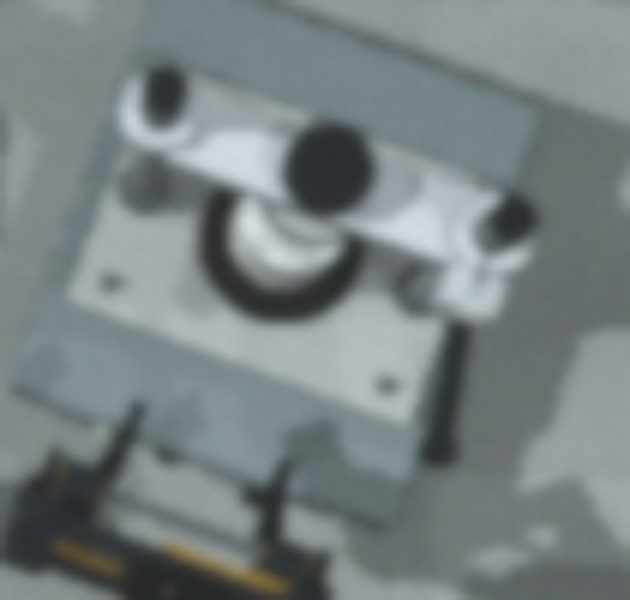

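Run:
```python
from h import *
S=cv2.imread("pics/side8r.png");T=cv2.imread("pics/top8r.png");g=cv2.cvtColor(S,cv2.COLOR_BGR2GRAY)
for v in(250,254,257): print(v,g[v,280:320].tolist())
import itertools
c=plane("top",(286.7,158.8),.085)
print("mat top",edgefit("top",T,c,.085,.055,list(range(120,260,5))));print("mat side",edgefit("side",S,c,.085,.055,list(range(170,285,5)),thr=80))
def sil(M,v):
    us=[]
    for a in np.radians(range(0,360,2)):
        pp=[proj("side",[M[0]+.033*np.cos(a),M[1]+.033*np.sin(a),z]) for z in np.linspace(.085,.17,18)]
        pp=np.array(pp); 
        if pp[:,1].min()<=v<=pp[:,1].max(): us.append(np.interp(v,pp[::-1,1] if pp[0,1]>pp[-1,1] else pp[:,1],pp[::-1,0] if pp[0,1]>pp[-1,1] else pp[:,0]))
    return min(us),max(us)
for M in((.6485,-.1455),(.6585,-.1455)): print(M,[np.round(sil(M,v),1).tolist() for v in(250,254,257)])
# tin bottom front in top view
gt=cv2.cvtColor(T,cv2.COLOR_BGR2GRAY); print("top col 284",gt[150:178,284].tolist(),gt[150:178,287].tolist())
print(proj("top",[.6485-.055,-.1455,.085]),proj("top",[.6485-.033,-.1455,.085]),proj("top",[.6485-.033,-.1455,.17]))
```

```text
250 [151, 116, 12, 26, 29, 29, 25, 33, 76, 120, 122, 127, 131, 135, 131, 81, 85, 96, 98, 98, 92, 86, 100, 149, 138, 126, 125, 124, 117, 118, 105, 28, 19, 21, 38, 98, 139, 134, 133, 133]
254 [152, 9, 25, 30, 27, 31, 28, 47, 90, 106, 127, 129, 133, 140, 137, 75, 91, 98, 98, 96, 89, 95, 132, 140, 133, 119, 120, 118, 117, 111, 76, 5, 16, 26, 23, 13, 70, 147, 154, 149]
257 [149, 60, 17, 29, 31, 30, 31, 26, 28, 65, 103, 101, 127, 135, 98, 84, 95, 98, 97, 94, 87, 96, 145, 132, 120, 120, 121, 117, 101, 70, 16, 11, 16, 15, 19, 20, 62, 135, 154, 149]
mat top (array([ 0.64870264, -0.14433646]), array([ 0.62486203, -0.15671809,  0.02827256]), np.float64(0.1), 3)
mat side (array([ 0.64747974, -0.14692375]), array([ 0.64524432, -0.15250692,  0.04969167]), np.float64(0.76), 7)
(0.6485, -0.1455) [[288.4, 310.8], [288.1, 310.1], [289.0, 309.6]]
(0.6585, -0.1455) [[291.6, 314.0], [291.3, 313.3], [292.3, 312.6]]
top col 284 [204, 196, 171, 141, 135, 146, 162, 181, 193, 200, 202, 203, 201, 184, 153, 137, 128, 110, 76, 51, 46, 48, 59, 103, 151, 173, 175, 178] [116, 135, 146, 141, 134, 149, 160, 157, 145, 154, 176, 195, 206, 207, 185, 148, 123, 105, 76, 54, 47, 47, 56, 96, 149, 172, 178, 177]
[286.77884078 173.38122394] [286.68507065 167.73452049] [289.09904585 164.58492805]
```

Run:
```python
from plan import *
R20=toolR(20,32,0)
q0=np.array([26.3,4.9,-10.3,0,-74.5,-26.4]);qf=np.array([-21.3,.5,-44.7,-97.7,-34.4,34.4])
Rm=fk(q0+(qf-q0)*.4)[1]; Rm2=fk(q0+(qf-q0)*.7)[1]
for jaw in(158.6,-21.4):
  print(jaw); plan([((.429,.04,.16),R20),((.40,.02,.24),Rm2),((.40,.0,.32),Rm),((.43,-.02,.42),downR(jaw)),((.6485,-.1455,.40),downR(jaw)),((.6485,-.1455,.23),downR(jaw))],n=6)
```

```text
158.6
row [1.47, 2.34, -2.87, -7.06, 0.06, -4.32] rows>= 5.8 q [-20.  -1. -44. -96. -33.  30.] err 0.0 maxdq 15.4 zmin 0.31
row [0.02, 1.6, -4.34, -12.09, 1.19, -8.36] rows>= 4.6 q [-18.  -4. -28. -58. -60.   8.] err 0.0 maxdq 10.8 zmin 0.34
row [-1.77, 1.13, -5.23, -14.52, 4.05, -13.28] rows>= 4.2 q [ -6.  -2. -10. -35. -81.  -3.] err 0.0 maxdq 4.9 zmin 0.46
row [-4.36, 0.92, -5.79, -9.13, 9.06, -16.25] rows>= 4.9 q [ 19.  -2.  -2.   0. -90. -41.] err 0.0 maxdq 7.5 zmin 0.61
row [-7.2, -0.01, -0.22, -9.13, 9.06, -16.25] rows>= 6.1 q [  1.  23.  27.   0. -94. -23.] err 0.0 maxdq 6.3 zmin 0.71
row [-3.58, 0.01, 2.0, -9.13, 9.06, -16.25] rows>= 4.1 q [  1.  26.   7.  -0. -72. -23.] err 0.0 maxdq 4.0 zmin 0.54
-21.4
row [1.47, 2.34, -2.87, -7.06, 0.06, -4.32] rows>= 5.8 q [-20.  -1. -44. -96. -33.  30.] err 0.0 maxdq 15.4 zmin 0.31
row [0.02, 1.6, -4.34, -12.09, 1.19, -8.36] rows>= 4.6 q [-18.  -4. -28. -58. -60.   8.] err 0.0 maxdq 10.8 zmin 0.34
row [-1.77, 1.13, -5.23, -14.52, 4.05, -13.28] rows>= 4.2 q [ -6.  -2. -10. -35. -81.  -3.] err 0.0 maxdq 4.9 zmin 0.46
row [-4.36, 0.92, -5.79, 9.07, 9.14, 16.31] rows>= 24.2 q [ 19.  -2.  -2.   0. -90. 139.] err 0.0 maxdq 25.0 zmin 0.6
row [-7.2, -0.01, -0.22, 9.07, 9.14, 16.31] rows>= 6.1 q [  1.  23.  27.   0. -94. 157.] err 0.0 maxdq 6.3 zmin 0.71
row [-3.58, 0.01, 2.0, 9.07, 9.14, 16.31] rows>= 4.1 q [  1.  26.   7.  -0. -72. 157.] err 0.0 maxdq 4.0 zmin 0.54
```

{"fn": "move_arm", "kwargs": {"motion": [0.3,0,-0.5,0,0,0,1,1.47,2.34,-2.87,-7.06,0.06,-4.32,1,1.47,2.34,-2.87,-7.06,0.06,-4.32,1,1.47,2.34,-2.87,-7.06,0.06,-4.32,1,1.47,2.34,-2.87,-7.06,0.06,-4.32,1,1.47,2.34,-2.87,-7.06,0.06,-4.32,1,1.47,2.34,-2.87,-7.06,0.06,-4.32,1,1.47,2.34,-2.87,-7.06,0.06,-4.32,1,0,1.6,-4.35,-12.1,1.2,-8.35,1,0,1.6,-4.35,-12.1,1.2,-8.35,1,0,1.6,-4.35,-12.1,1.2,-8.35,1,0,1.6,-4.35,-12.1,1.2,-8.35,1,0,1.6,-4.35,-12.1,1.2,-8.35,1,0,1.6,-4.35,-12.1,1.2,-8.35,1,-1.75,1.15,-5.25,-14.5,4.05,-13.3,1,-1.75,1.15,-5.25,-14.5,4.05,-13.3,1,-1.75,1.15,-5.25,-14.5,4.05,-13.3,1,-1.75,1.15,-5.25,-14.5,4.05,-13.3,1,-1.75,1.15,-5.25,-14.5,4.05,-13.3,1]}}

```text
time_s: 15.83
tcp_pos: [0.4029, 0.002, 0.3212]
ee_rot: [[-0.216, -0.972, 0.094], [-0.802, 0.232, 0.551], [-0.557, 0.044, -0.829]]
wrist_force: [1.1, -0.1, -0.6]
gripper_width: 0.002
```

```bash
python3 log.py
python3 - <<'E'
from plan import *
d=downR(158.6)
plan([((.43,-.02,.42),d),((.6485,-.1455,.40),d),((.6485,-.1455,.36),d)],n=6)
E
```

```text
15.8333 [ -5.249  -1.683  -9.944 -34.38  -80.7    -3.512] [0.403 0.002 0.321] [[-0.2162370905034128, -0.9718335526381368, 0.09370734580253992], [-0.801750221210659, 0.23152145818161818, 0.5509940083069113], [-0.5571697259177656, 0.04401545601484964, -0.8292312923138674]] [ 1.136 -0.125 -0.582] 0.0016569060316969325
row [-1.08, -0.68, -2.29, 0.96, 6.73, 1.4] rows>= 4.8 q [ 19.  -2.  -2.   0. -90. -41.] err 0.0 maxdq 7.5 zmin 0.61
row [0.53, -6.73, -3.09, 0.96, 6.73, 1.4] rows>= 6.1 q [  1.  23.  27.   0. -94. -23.] err 0.0 maxdq 6.3 zmin 0.71
row [1.09, -6.78, -2.26, 0.96, 6.73, 1.4] rows>= 1.0 q [  1.  23.  22.  -0. -88. -23.] err 0.0 maxdq 1.0 zmin 0.67
```

{"fn": "move_arm", "kwargs": {"motion": [-1.1,-0.7,-2.3,0.95,6.75,1.4,1,-1.1,-0.7,-2.3,0.95,6.75,1.4,1,-1.1,-0.7,-2.3,0.95,6.75,1.4,1,-1.1,-0.7,-2.3,0.95,6.75,1.4,1,-1.1,-0.7,-2.3,0.95,6.75,1.4,1,-1.1,-0.7,-2.3,0.95,6.75,1.4,1,0.55,-6.75,-3.1,0.95,6.75,1.4,1,0.55,-6.75,-3.1,0.95,6.75,1.4,1,0.55,-6.75,-3.1,0.95,6.75,1.4,1,0.55,-6.75,-3.1,0.95,6.75,1.4,1,0.55,-6.75,-3.1,0.95,6.75,1.4,1,0.55,-6.75,-3.1,0.95,6.75,1.4,1,0.55,-6.75,-3.1,0.95,6.75,1.4,1,0.55,-6.75,-3.1,0.95,6.75,1.4,1]}}

```text
time_s: 17.0
tcp_pos: [0.6508, -0.1479, 0.3938]
ee_rot: [[-0.367, -0.93, -0.009], [-0.93, 0.367, 0.002], [0.001, 0.009, -1.0]]
wrist_force: [-0.7, 0.6, -0.3]
gripper_width: 0.006
```

```bash
python3 log.py
python3 - <<'E'
from plan import *
d=downR(158.6)
plan([((.6485,-.1455,.40),d),((.6485,-.1455,.345),d)],n=2)
from h import *
I=imaging.capture("side");cv2.imwrite("pics/side9.png",cv2.resize(I[110:310,220:370],None,fx=4,fy=2.9))
E
```

```text
17.0 [  0.983  24.008  27.272  -0.135 -93.795 -22.513] [ 0.651 -0.148  0.394] [[-0.3668507988983307, -0.9302333886514778, -0.009291608345453515], [-0.9302787951388123, 0.3668467285692064, 0.0022002393394119544], [0.0013618600281304688, 0.009450945775940994, -0.9999544114414436]] [-0.713  0.569 -0.344] 0.006238251694661277
row [-0.04, 0.08, -0.15, 0.11, -0.02, -0.02] rows>= 0.2 q [  1.  23.  27.  -0. -94. -23.] err 0.0 maxdq 0.3 zmin 0.7
row [-0.04, 0.06, 1.22, 0.11, -0.02, -0.02] rows>= 1.3 q [  1.  23.  20.  -0. -86. -23.] err 0.0 maxdq 3.9 zmin 0.65
```

View pics/side9.png

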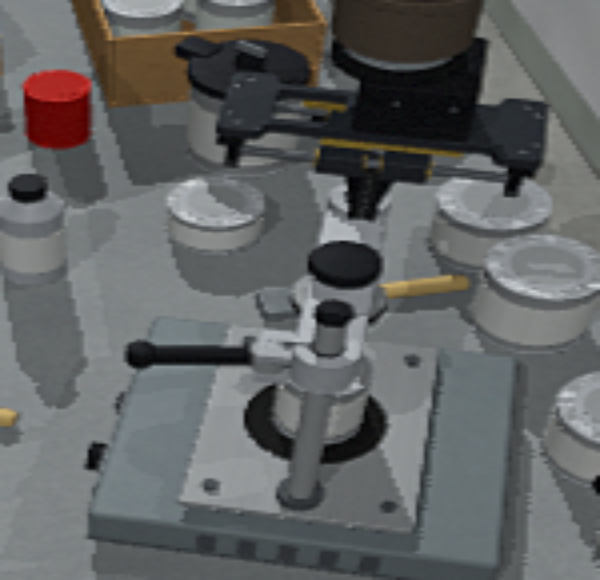

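{"fn": "move_arm", "kwargs": {"motion": [-0.04,0.07,0.6,0.11,-0.02,-0.02,1,-0.04,0.07,1.1,0.11,-0.02,-0.02,1,-0.04,0.07,1.35,0.11,-0.02,-0.02,1,-0.04,0.07,1.55,0.11,-0.02,-0.02,1,-0.04,0.07,1.75,0.11,-0.02,-0.02,1,-0.04,0.07,1.95,0.11,-0.02,-0.02,1,-0.04,0.07,2.15,0.11,-0.02,-0.02,1,-0.04,0.07,2.35,0.11,-0.02,-0.02,1]}}

```text
time_s: 17.72
tcp_pos: [0.6465, -0.1446, 0.308]
ee_rot: [[-0.363, -0.932, 0.009], [-0.932, 0.363, -0.002], [-0.001, -0.009, -1.0]]
wrist_force: [-5.5, 2.7, 9.1]
gripper_width: -0.001
```

```bash
python3 log.py
```

```text
17.7167 [  1.41   23.276  14.35    0.123 -80.563 -22.723] [ 0.646 -0.145  0.308] [[-0.3631455227027365, -0.9316892225829343, 0.008973397559660961], [-0.9317312411708545, 0.3631436291532305, -0.001897058681225057], [-0.001491163027745248, -0.009049703212173668, -0.9999579387677244]] [-5.526  2.725  9.126] -0.0007548665493256018
```

{"fn": "move_arm", "kwargs": {"motion": [0,-0.05,0.4,-0.1,0,0,1,0,-0.05,0.6,-0.1,0,0,1,0,-0.05,0.8,-0.1,0,0,1,0,-0.05,1,-0.1,0,0,1,0,-0.05,1.2,-0.1,0,0,1,0,-0.05,1.35,-0.1,0,0,1,0,-0.05,1.5,-0.1,0,0,1]}}

```text
time_s: 18.3
tcp_pos: [0.6476, -0.1451, 0.2521]
ee_rot: [[-0.362, -0.932, 0.002], [-0.932, 0.362, 0.001], [-0.001, -0.002, -1.0]]
wrist_force: [-6.1, 3.1, 8.9]
gripper_width: 0.003
```

```bash
python3 log.py
python3 - <<'E'
from h import *
I=imaging.capture("side");cv2.imwrite("pics/side10.png",cv2.resize(I[160:300,230:350],None,fx=5.5,fy=4.2))
E
```

```text
18.3 [  1.286  24.873   9.129  -0.045 -74.138 -22.504] [ 0.648 -0.145  0.252] [[-0.36211374622496445, -0.9321317034634021, 0.00203031853127209], [-0.9321327412090608, 0.3621158875016868, 0.0007979880623259426], [-0.0014790405687420593, -0.0016035639313905722, -0.9999976205080259]] [-6.062  3.082  8.926] 0.0026920116821234664
```

View pics/side10.png

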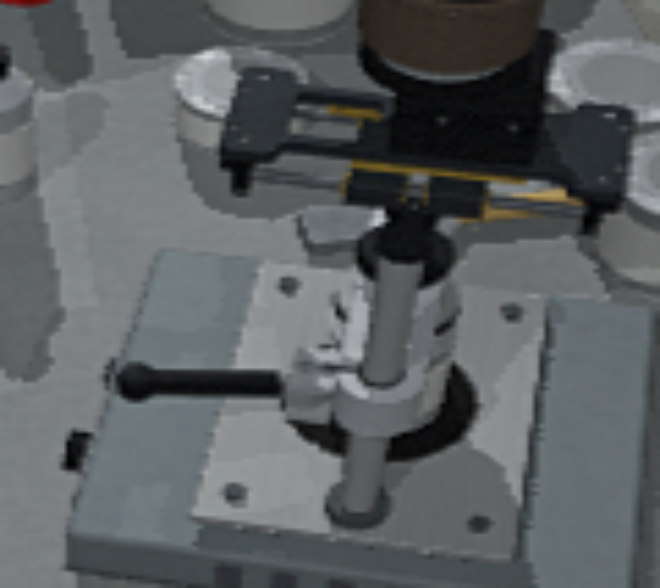

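{"fn": "move_arm", "kwargs": {"motion": [0,-0.02,0.15,0,0,0,1,0,-0.02,0.25,0,0,0,1,0,-0.02,0.35,0,0,0,1,0,-0.02,0.4,0,0,0,1,0,-0.02,0.4,0,0,0,1]}}

```text
time_s: 18.77
tcp_pos: [0.6478, -0.1452, 0.2377]
ee_rot: [[-0.362, -0.932, 0.003], [-0.932, 0.362, 0.001], [-0.002, -0.003, -1.0]]
wrist_force: [-4.3, 1.1, 5.8]
gripper_width: 0.006
```

```bash
python3 log.py
```

```text
18.7667 [  1.284  25.284   7.737  -0.033 -72.273 -22.467] [ 0.648 -0.145  0.238] [[-0.36150640504956877, -0.9323643590570391, 0.0031338583716976156], [-0.9323680560459994, 0.3615099221081441, 0.0006199051282456537], [-0.0017108983434232946, -0.0026978097635593193, -0.9999948973116505]] [-4.288  1.064  5.798] 0.005884519072629498
```

{"fn": "move_arm", "kwargs": {"motion": [0,-0.02,0.04,0,0,0,1,0,-0.02,0.07,0,0,0,1,0,-0.02,0.1,0,0,0,1,0,-0.02,0.13,0,0,0,1,0,-0.02,0.13,0,0,0,1]}}

```text
time_s: 19.18
tcp_pos: [0.6493, -0.1454, 0.2347]
ee_rot: [[-0.361, -0.933, 0.007], [-0.933, 0.361, 0.0], [-0.002, -0.006, -1.0]]
wrist_force: [-1.3, 1.6, 5.7]
gripper_width: 0.008
```

{"fn": "move_arm", "kwargs": {"motion": [0,-0.01,0.03,0,0,0,1,0,-0.01,0.05,0,0,0,1,0,-0.01,0.05,0,0,0,1]}}

```text
time_s: 19.43
tcp_pos: [0.6501, -0.1455, 0.2342]
ee_rot: [[-0.36, -0.933, 0.009], [-0.933, 0.36, -0.0], [-0.003, -0.008, -1.0]]
wrist_force: [-1.4, 1.0, 5.7]
gripper_width: 0.001
```

{"fn": "move_arm", "kwargs": {"motion": [0,0.03,0.06,0.08,0,0,1,0,0.03,0.1,0.08,0,0,1,0,0.03,0.13,0.08,0,0,1,0,0.03,0.13,0.08,0,0,1]}}

```text
time_s: 19.77
tcp_pos: [0.6502, -0.1455, 0.2315]
ee_rot: [[-0.36, -0.933, 0.02], [-0.933, 0.36, -0.004], [-0.003, -0.02, -1.0]]
wrist_force: [-1.2, 0.3, 7.7]
gripper_width: 0.007
```

```bash
python3 log.py
```

```text
19.7667 [  1.397  25.185   6.564   0.296 -70.248 -22.585] [ 0.65  -0.145  0.232] [[-0.3598197713518185, -0.932810532430324, 0.019855546614999286], [-0.9330168247106244, 0.3598060507654922, -0.004382994346768465], [-0.0030556425230848063, -0.020102647079310882, -0.9997932519422082]] [-1.213  0.296  7.748] 0.006965788543472636
```

{"fn": "move_arm", "kwargs": {"motion": [0,0.03,0.04,-0.23,0,0,1,0,0.03,0.08,-0.23,0,0,1,0,0.03,0.08,-0.23,0,0,1]}}

```text
time_s: 20.02
tcp_pos: [0.65, -0.1453, 0.2314]
ee_rot: [[-0.359, -0.933, 0.004], [-0.933, 0.359, 0.002], [-0.003, -0.004, -1.0]]
wrist_force: [-2.4, 1.9, 10.9]
gripper_width: 0.0
```

```bash
python3 log.py
python3 - <<'E'
from h import *
I=imaging.capture("side");cv2.imwrite("pics/side11r.png",I);cv2.imwrite("pics/side11.png",cv2.resize(I[190:280,260:340],None,fx=8,fy=6.5,interpolation=cv2.INTER_CUBIC))
E
```

```text
20.0167 [  1.238  25.665   7.481  -0.089 -71.558 -22.253] [ 0.65  -0.145  0.231] [[-0.3590602650464413, -0.9333036210971053, 0.004480726705580627], [-0.9333093157175653, 0.3590699905547701, 0.001569419576479881], [-0.0030736394696007125, -0.0036183877664029665, -0.9999887299416844]] [-2.445  1.944 10.857] 0.0002258129714938569
```

View pics/side11.png

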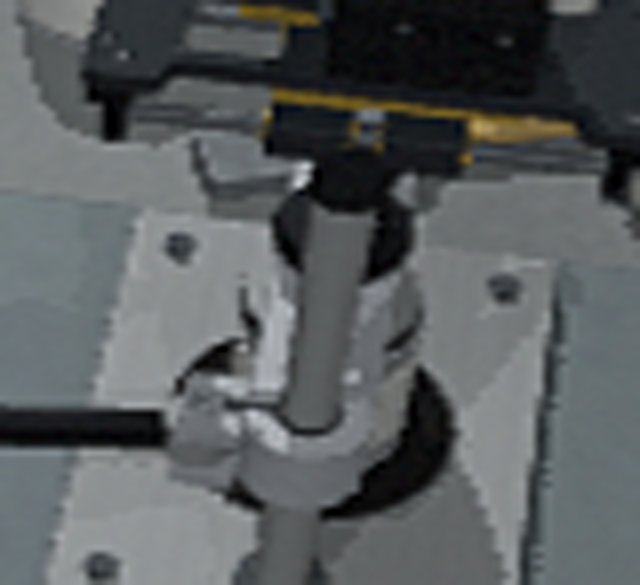

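{"fn": "move_arm", "kwargs": {"motion": [0,0,0.08,0,0,0,1,0,0,0.12,0,0,0,1,0,0,0.12,0,0,0,1]}}

```text
time_s: 20.32
tcp_pos: [0.65, -0.1453, 0.2314]
ee_rot: [[-0.358, -0.934, 0.007], [-0.934, 0.358, 0.0], [-0.003, -0.007, -1.0]]
wrist_force: [-6.4, 4.4, 16.0]
gripper_width: 0.006
```

```bash
python3 log.py
```

```text
20.3167 [  1.278  25.576   7.302  -0.004 -71.307 -22.249] [ 0.65  -0.145  0.231] [[-0.35790810492005, -0.933728156156724, 0.00731565668295973], [-0.9337524996625002, 0.35791928385076677, 0.0002358427166948208], [-0.0028386275858654805, -0.006746602694594907, -0.9999732124139676]] [-6.387  4.379 16.038] 0.006348079857336104
```

```bash
cat > lev.py <<'E'
from plan import *
M=np.array([.6485,-.1455]);PS=-21.4
Rs=rot('z',PS)[:2,:2]; piv=M+Rs@np.array([-.036,-.095])
def lp(v,s,z,rho=.065,dv=0):
    al=np.degrees(3.49-v)+PS
    u=np.array([np.cos(np.radians(al)),np.sin(np.radians(al))]);n=np.array([-u[1],u[0]])
    p=piv+rho*u+s*n
    return (np.r_[p,z],downR(al+90+dv))
E
python3 - <<'E'
from lev import *
p=r.sense()["tcp_pos"]
plan([(p+[0,0,.17],r.sense()["ee_rot"]),(lp(.2,.045,.40)),(lp(.2,.045,.30)),(lp(.2,.045,.18))],n=8)
print(lp(.2,.045,.18)[0],piv)
E
```

```text
row [-0.01, -0.03, -4.25, 0.0, 0.0, 0.0] rows>= 4.1 q [  1.  23.  27.  -0. -93. -22.] err 0.0 maxdq 3.0 zmin 0.56
row [3.72, 2.37, -4.24, -0.09, -0.04, -19.62] rows>= 13.7 q [-10.  12.  11.   0. -89.  87.] err 0.0 maxdq 13.9 zmin 0.71
row [3.72, 2.39, -1.74, -0.09, -0.04, -19.62] rows>= 2.4 q [-10.  14.  -1.  -0. -76.  87.] err 0.0 maxdq 1.7 zmin 0.61
row [3.73, 2.41, 1.26, -0.09, -0.04, -19.62] rows>= 2.9 q [-10.  18. -12.  -0. -60.  87.] err 0.0 maxdq 2.0 zmin 0.49
[ 0.5069 -0.2502  0.18  ] [ 0.5803 -0.2208]
```

{"fn": "move_arm", "kwargs": {"motion": [0,0,-0.8,0,0,0,1,0,0,-1.8,0,0,0,1,0,0,-2.8,0,0,0,1,0,0,-3.8,0,0,0,1,0,0,-4.25,0,0,0,1,0.5,0.3,-4.25,0,0,-1.4,1,0.9,0.6,-4.25,0,0,-2.8,1,1.3,0.9,-4.25,0,0,-4.2,1,1.7,1.1,-4.25,0,0,-5.6,1,2.1,1.3,-4.25,0,0,-7,1,2.5,1.5,-4.25,0,0,-8.4,1,2.9,1.8,-4.25,0,0,-9.8,1,3.3,2.1,-4.25,0,0,-11.2,1,3.7,2.4,-4.25,-0.1,0,-12.6,1,3.7,2.4,-4.25,-0.1,0,-14,1,3.7,2.4,-4.25,-0.1,0,-15.4,1,3.7,2.4,-4.25,-0.1,0,-16.8,1,3.7,2.4,-4.25,-0.1,0,-18.2,1,3.7,2.4,-4.25,-0.1,0,-19.6,1,3.7,2.4,-4.25,-0.1,0,-19.6,1]}}

```text
time_s: 21.98
tcp_pos: [0.5063, -0.2491, 0.3993]
ee_rot: [[0.975, -0.223, -0.001], [-0.223, -0.975, -0.002], [-0.0, 0.003, -1.0]]
wrist_force: [0.7, 0.3, 0.9]
gripper_width: 0.009
```

```bash
python3 log.py
python3 - <<'E'
from h import *
I=imaging.capture("side");cv2.imwrite("pics/side12r.png",I);cv2.imwrite("pics/side12.png",cv2.resize(I[150:310,200:350],None,fx=4.5,fy=3.7,interpolation=cv2.INTER_CUBIC))
I=imaging.capture("top");cv2.imwrite("pics/top12r.png",I);cv2.imwrite("pics/top12.png",cv2.resize(I[120:220,240:345],None,fx=6,fy=6))
E
```

```text
21.9833 [ -9.664  12.196  11.197   0.148 -89.029  86.801] [ 0.506 -0.249  0.399] [[0.9749135772901341, -0.22258186069380603, -0.000912198134537274], [-0.2225834706462796, -0.9749105096564199, -0.0024691610956549194], [-0.00033972107722573353, 0.002610258903372934, -0.9999965355630224]] [0.717 0.348 0.886] 0.00870700252707017
```

View pics/side12.png

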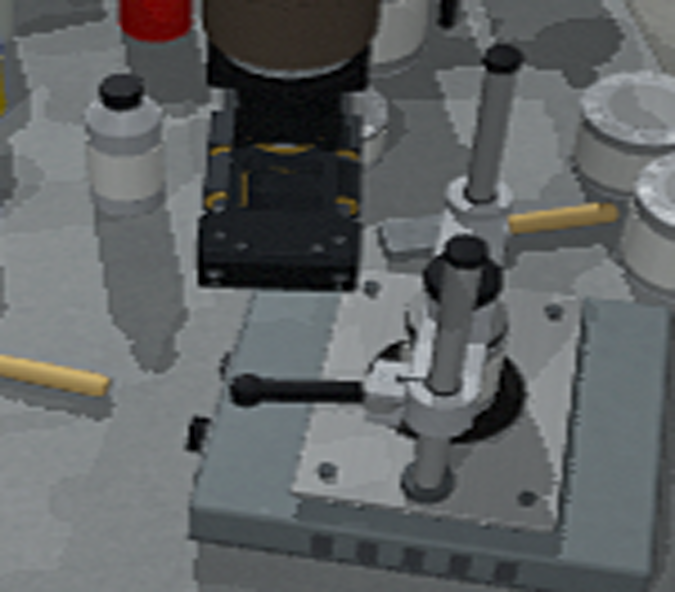

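View pics/top12.png

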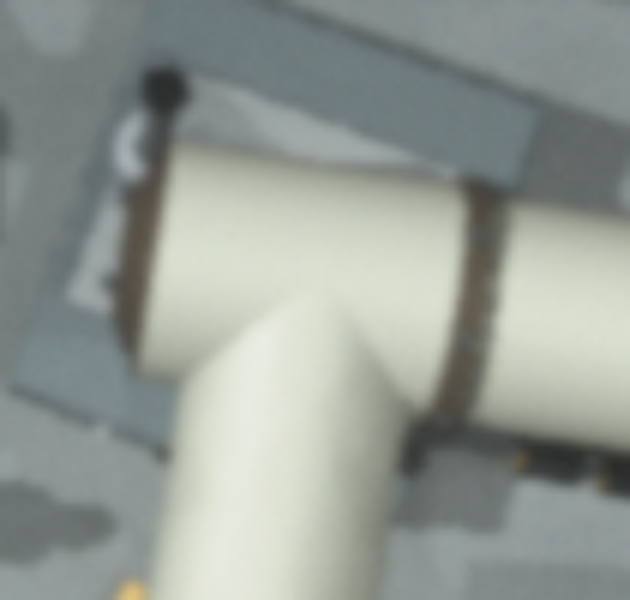

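Run:
```python
from lev import *
from h import plane,proj
for z in(.1965,.2065): print(plane("side",(254.1,255.0),z))
w=plane("side",(254.1,255.0),.1985)[:2]; d=Rs.T@(w-piv); print("len",np.hypot(*d),"v",3.49-np.arctan2(d[1],d[0])%(2*np.pi))
for v in(.1,.2,.3):
    p=lp(v,0,.1965,rho=.082)[0]; print(v,p,proj("side",p))
```

```text
[ 0.4982 -0.2042  0.1965]
[ 0.4969 -0.2113  0.2065]
len 0.08373210793780665 v 0.15737087901909863
0.1 [ 0.499  -0.2106  0.1965] [254.7692 256.8515]
0.2 [ 0.5004 -0.2025  0.1965] [254.7588 254.3933]
0.3 [ 0.5026 -0.1946  0.1965] [255.0459 251.9715]
```

{"fn": "move_arm", "kwargs": {"motion": [0,0,1,0,0,0,1,0,0,2,0,0,0,1,0,0,3,0,0,0,1,0,0,4,0,0,0,1,0,0,5,0,0,0,1,0,0,5.4,0,0,0,1,0,0,5.5,0,0,0,1,0,0,5.5,0,0,0,1]}}

```text
time_s: 22.75
tcp_pos: [0.5058, -0.2498, 0.1785]
ee_rot: [[0.973, -0.229, -0.003], [-0.229, -0.973, -0.003], [-0.003, 0.003, -1.0]]
wrist_force: [-0.0, 0.9, 0.4]
gripper_width: 0.005
```

```bash
python3 log.py
python3 - <<'E'
from lev import *
plan([lp(v,s,.182) for v,s in((.2,.022),(.4,.019),(.6,.019),(.8,.019),(1.0,.019),(1.2,.019),(1.4,.019),(1.6,.019),(1.75,.019),(1.85,.019),(1.92,.019),(1.92,.017))],n=2)
E
```

```text
22.75 [ -9.729  18.264 -12.001   0.205 -59.9    86.383] [ 0.506 -0.25   0.178] [[0.9734009969621444, -0.22908335931588303, -0.0033635691835837314], [-0.2290923099316496, -0.9734013123411328, -0.0025687862389402894], [-0.0026856364764696133, 0.0032710269198492035, -0.9999910438296964]] [-0.014  0.901  0.402] 0.004765067638286846
row [0.03, -0.57, -0.09, 0.04, 0.03, -0.07] rows>= 0.6 q [ -7.  18. -12.  -0. -60.  85.] err 0.0 maxdq 1.2 zmin 0.49
row [-0.04, -0.98, -0.09, 0.04, 0.03, 2.22] rows>= 1.6 q [ -6.  17. -13.   0. -60.  71.] err 0.0 maxdq 6.6 zmin 0.49
row [-0.04, -1.32, -0.09, 0.04, 0.02, 4.51] rows>= 1.6 q [ -4.  17. -13.   0. -60.  58.] err 0.0 maxdq 6.5 zmin 0.49
row [0.03, -1.65, -0.09, 0.05, 0.02, 6.81] rows>= 1.6 q [ -3.  17. -13.   0. -60.  46.] err 0.0 maxdq 6.4 zmin 0.49
row [0.17, -1.96, -0.09, 0.05, 0.01, 9.1] rows>= 1.6 q [ -2.  17. -12.   0. -60.  33.] err 0.0 maxdq 6.3 zmin 0.49
row [0.36, -2.24, -0.1, 0.05, 0.01, 11.39] rows>= 1.6 q [ -1.  18. -12.   0. -60.  20.] err 0.0 maxdq 6.2 zmin 0.49
row [0.61, -2.47, -0.1, 0.05, 0.0, 13.68] rows>= 1.6 q [  0.  19. -10.   0. -61.   8.] err 0.0 maxdq 6.1 zmin 0.49
row [0.89, -2.65, -0.1, 0.05, -0.0, 15.97] rows>= 1.6 q [  0.  20.  -9.   0. -61.  -4.] err 0.0 maxdq 6.0 zmin 0.49
row [1.13, -2.74, -0.1, 0.05, -0.0, 17.69] rows>= 1.2 q [  1.  21.  -7.   0. -62. -12.] err 0.0 maxdq 4.4 zmin 0.49
row [1.29, -2.79, -0.1, 0.05, -0.01, 18.84] rows>= 0.8 q [  1.  22.  -6.   0. -62. -18.] err 0.0 maxdq 2.9 zmin 0.49
row [1.41, -2.81, -0.1, 0.05, -0.01, 19.64] rows>= 0.6 q [  1.  22.  -6.   0. -62. -22.] err 0.0 maxdq 2.0 zmin 0.49
row [1.46, -2.8, -0.1, 0.05, -0.01, 19.64] rows>= 0.0 q [  1.  22.  -5.   0. -62. -22.] err 0.0 maxdq 0.1 zmin 0.49
```

{"fn": "move_arm", "kwargs": {"motion": [0,-0.3,-0.1,0,0,0,1,0.03,-0.57,-0.1,0,0,0,1,0,-0.78,-0.1,0,0,1.1,1,-0.04,-0.98,-0.1,0,0,2.2,1,-0.04,-1.15,-0.1,0,0,3.35,1,-0.04,-1.32,-0.1,0,0,4.5,1,0,-1.48,-0.1,0,0,5.65,1,0.03,-1.65,-0.1,0,0,6.8,1,0.1,-1.8,-0.1,0,0,7.95,1,0.17,-1.96,-0.1,0,0,9.1,1,0.26,-2.1,-0.1,0,0,10.25,1,0.36,-2.24,-0.1,0,0,11.4,1,0.36,-2.24,-0.1,0,0,11.4,1]}}

```text
time_s: 23.83
tcp_pos: [0.5439, -0.1667, 0.1851]
ee_rot: [[0.336, -0.942, 0.004], [-0.942, -0.336, -0.007], [0.008, -0.002, -1.0]]
wrist_force: [1.7, -6.1, 0.8]
gripper_width: 0.006
```

```bash
python3 log.py
python3 - <<'E'
from lev import *
plan([lp(v,s,.182) for v,s in((1.4,.019),(1.6,.019),(1.75,.019),(1.85,.019),(1.92,.019),(1.92,.017))],n=2)
from h import *
I=imaging.capture("side");cv2.imwrite("pics/side13.png",cv2.resize(I[150:310,200:350],None,fx=4.5,fy=3.7,interpolation=cv2.INTER_CUBIC))
E
```

```text
23.8333 [ -0.512  18.133 -11.245   0.439 -60.364  19.922] [ 0.544 -0.167  0.185] [[0.3358612662876158, -0.9419009479482418, 0.004451298898394295], [-0.9418790912334274, -0.335885153911243, -0.0067037958884123205], [0.007809436917739205, -0.001941039985212097, -0.9999676220052346]] [ 1.746 -6.133  0.753] 0.0064844885449246
row [-0.11, -0.26, 0.08, -0.03, -0.09, 2.26] rows>= 1.6 q [  0.  19. -10.   0. -61.   8.] err 0.0 maxdq 5.8 zmin 0.49
row [-0.1, -0.59, 0.08, -0.04, -0.08, 4.55] rows>= 1.6 q [  0.  20.  -9.   0. -61.  -4.] err 0.0 maxdq 6.0 zmin 0.49
row [-0.06, -0.84, 0.08, -0.05, -0.08, 6.27] rows>= 1.2 q [  1.  21.  -7.   0. -62. -12.] err 0.0 maxdq 4.4 zmin 0.49
row [-0.0, -1.0, 0.08, -0.05, -0.08, 7.41] rows>= 0.8 q [  1.  22.  -6.   0. -62. -18.] err 0.0 maxdq 2.9 zmin 0.49
row [0.04, -1.11, 0.08, -0.05, -0.08, 8.21] rows>= 0.6 q [  1.  22.  -6.   0. -62. -22.] err 0.0 maxdq 2.0 zmin 0.49
row [0.08, -1.15, 0.08, -0.05, -0.08, 8.21] rows>= 0.0 q [  1.  22.  -5.   0. -62. -22.] err 0.0 maxdq 0.1 zmin 0.49
```

View pics/side13.png

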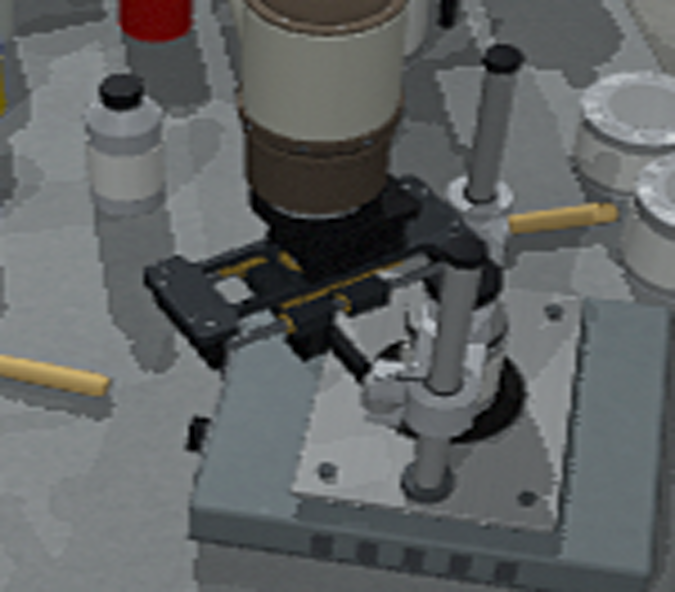

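{"fn": "move_arm", "kwargs": {"motion": [-0.08,-0.13,0.05,0,-0.08,1.1,1,-0.11,-0.26,0.05,0,-0.08,2.25,1,-0.11,-0.42,0.05,0,-0.08,3.4,1,-0.1,-0.59,0.05,0,-0.08,4.55,1,-0.08,-0.72,0.05,0,-0.08,5.4,1,-0.06,-0.84,0.05,-0.05,-0.08,6.25,1,-0.03,-0.92,0.05,-0.05,-0.08,6.85,1,0,-1,0.05,-0.05,-0.08,7.4,1,0.02,-1.06,0.05,-0.05,-0.08,7.8,1,0.04,-1.11,0.05,-0.05,-0.08,8.2,1,0.08,-1.15,0.05,-0.05,-0.08,8.2,1,0.08,-1.15,0.05,-0.05,-0.08,8.2,1]}}

```text
time_s: 24.88
tcp_pos: [0.5864, -0.153, 0.1848]
ee_rot: [[-0.361, -0.932, -0.003], [-0.933, 0.361, 0.002], [-0.0, 0.003, -1.0]]
wrist_force: [-5.9, 1.7, 4.3]
gripper_width: 0.007
```

```bash
python3 log.py
python3 - <<'E'
from lev import *
s=r.sense();print("shaker xy",Rs.T@(s["tcp_pos"][:2]-M), "shaker force",Rs.T@s["wrist_force"][:2])
plan([lp(1.92,.017,.182),lp(1.92,.014,.182)],n=2)
from h import *
I=imaging.capture("side");cv2.imwrite("pics/side14.png",cv2.resize(I[150:310,200:350],None,fx=4.5,fy=3.7,interpolation=cv2.INTER_CUBIC))
E
```

```text
24.8833 [  0.612  21.914  -5.336  -0.106 -62.921 -21.735] [ 0.586 -0.153  0.185] [[-0.36115828351429874, -0.9324997206487191, -0.0029942009060518367], [-0.9325044290738093, 0.3611549064687709, 0.0016196577608103635], [-0.00042896006132835877, 0.003377058423204971, -0.9999942057180492]] [-5.889  1.732  4.261] 0.00688168659330672
shaker xy [-0.055  -0.0297] shaker force [-6.1147 -0.5362]
row [0.01, -0.05, 0.07, 0.04, 0.0, 0.05] rows>= 0.1 q [  1.  22.  -5.  -0. -62. -22.] err 0.0 maxdq 0.3 zmin 0.49
row [0.01, -0.13, 0.07, 0.04, 0.0, 0.05] rows>= 0.1 q [  0.  22.  -5.   0. -63. -22.] err 0.0 maxdq 0.2 zmin 0.49
```

View pics/side14.png

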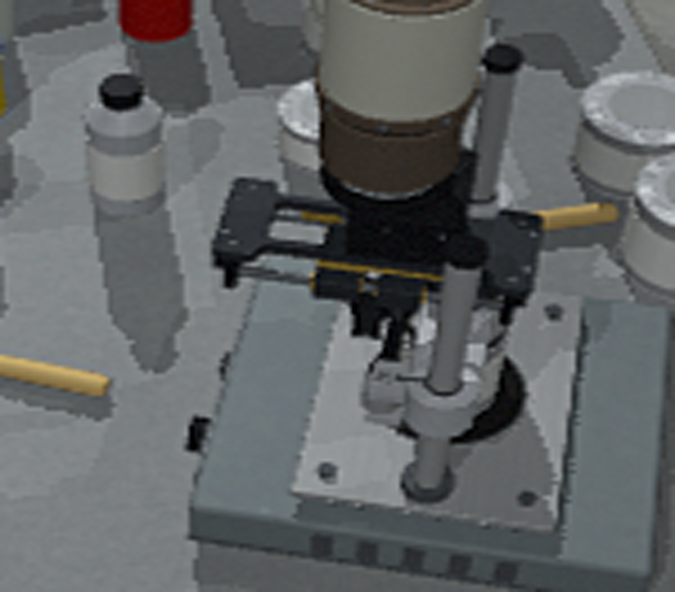

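{"fn": "move_arm", "kwargs": {"motion": [0,-0.1,0.03,0,0,0,1,0,-0.2,0.03,0,0,0,1,0,-0.25,0.03,0,0,0,1,0,-0.25,0.03,0,0,0,1]}}

```text
time_s: 25.27
tcp_pos: [0.5873, -0.1547, 0.1839]
ee_rot: [[-0.36, -0.933, -0.022], [-0.933, 0.36, 0.005], [0.004, 0.023, -1.0]]
wrist_force: [-19.7, 5.7, 9.2]
gripper_width: 0.005
```

```bash
python3 log.py
python3 - <<'E'
from lev import *
s=r.sense();print("shaker xy",Rs.T@(s["tcp_pos"][:2]-M), "shaker force",Rs.T@s["wrist_force"][:2])
E
```

```text
25.2667 [  0.357  22.644  -4.266  -0.307 -64.376 -21.342] [ 0.587 -0.155  0.184] [[-0.36029559739471084, -0.9325676123943728, -0.022466214880289433], [-0.9328307766818007, 0.3602842245180589, 0.004692508779909966], [0.003718141096980902, 0.022647866930018246, -0.9997365900827593]] [-19.714   5.749   9.187] 0.004950005260988983
shaker xy [-0.0536 -0.0308] shaker force [-20.4528  -1.8408]
```

{"fn": "move_arm", "kwargs": {"motion": [0,0.2,0,0,0,0,1,0,0.7,0,0,0,0,1,0,1.2,0,0,0,0,1,0,1.5,-0.5,0,0,0,1,0,1.8,-1.4,0,0,0,1,0,2.4,-2.4,0,0,0,1,0,3.2,-3.4,0,0,0,1,0,4,-4.4,0,0,0,1,0,4.5,-5,0,0,0,1,-1,4.5,-5,0,0,0,1,-2,4.5,-5,0,0,0,1,-3,4.5,-5,0,0,0,1,-4,4.5,-5,0,0,0,1,-5,4.5,-5,0,0,0,1,-6,4.5,-5,0,0,0,1,-6,4.5,-5,0,0,0,1]}}

```text
time_s: 26.6
tcp_pos: [0.5123, 0.1394, 0.3866]
ee_rot: [[-0.355, -0.935, -0.021], [-0.935, 0.355, 0.007], [0.001, 0.022, -1.0]]
wrist_force: [0.3, -0.0, -0.8]
gripper_width: 0.006
```

```bash
python3 log.py
python3 - <<'E'
from h import *
I=imaging.capture("side");cv2.imwrite("pics/side15r.png",I);cv2.imwrite("pics/side15.png",cv2.resize(I[190:310,240:350],None,fx=6,fy=4.8,interpolation=cv2.INTER_CUBIC))
I=imaging.capture("top");cv2.imwrite("pics/top15r.png",I);cv2.imwrite("pics/top15.png",cv2.resize(I[120:220,240:345],None,fx=6,fy=6))
E
```

```text
26.6 [ 32.151   9.28    6.238  -0.977 -87.753 -52.875] [0.512 0.139 0.387] [[-0.354599973923988, -0.9347865447366489, -0.020808033843304423], [-0.9350177744775641, 0.3545307693336644, 0.007049468540476291], [0.0007873399076061152, 0.021955622856051196, -0.9997586362322021]] [ 0.291 -0.033 -0.84 ] 0.005979409883497896
```

View pics/side15.png

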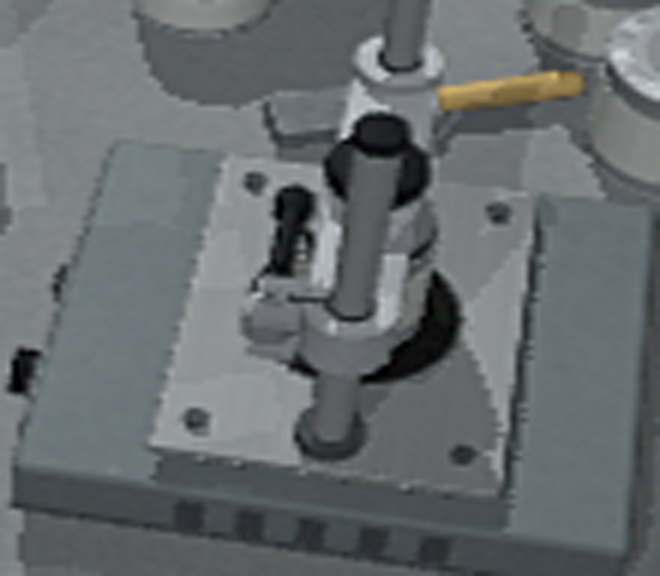

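View pics/top15.png

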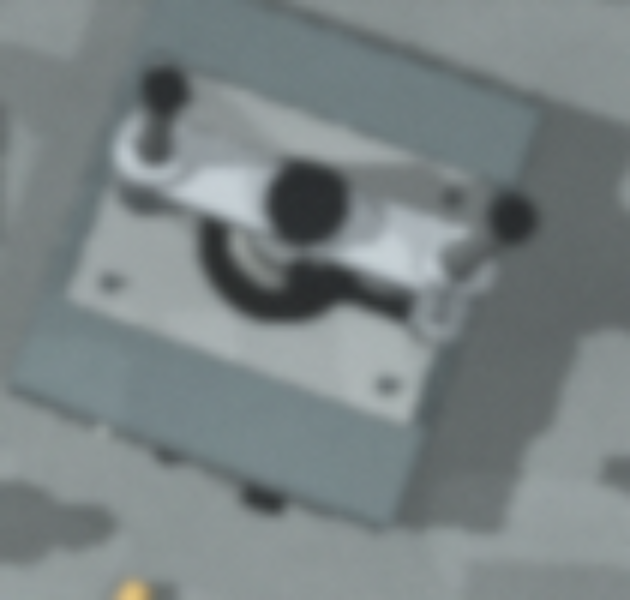

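View pics/top15r.png

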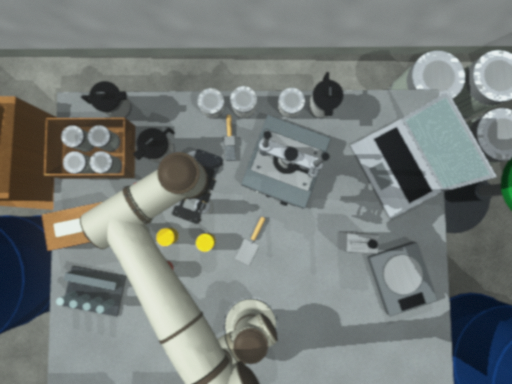

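Run:
```python
from lev import *
from h import plane,proj
for v in(1.7,1.8,1.85,1.92):
    p=lp(v,0,.1965,rho=.082)[0]; print(v,p.round(4),proj("side",p).round(1),proj("top",p).round(1))
print("pivot",proj("side",[*piv,.2065]),proj("top",[*piv,.2085]))
w=plane("side",(288.6,232.3),.1965);d=Rs.T@(w[:2]-piv);print(np.hypot(*d),3.49-np.arctan2(d[1],d[0]))
import cv2
I=cv2.imread("pics/side15r.png");cv2.imwrite("pics/side15z.png",cv2.resize(I[215:265,275:325],None,fx=12,fy=12,interpolation=cv2.INTER_NEAREST))
```

```text
1.7 [ 0.5929 -0.1398  0.1965] [282.7 232.3] [288.4 169.8]
1.8 [ 0.6009 -0.1415  0.1965] [285.6 232.3] [288.9 167.6]
1.85 [ 0.6049 -0.1426  0.1965] [287.  232.5] [289.1 166.5]
1.92 [ 0.6103 -0.1445  0.1965] [289.  232.7] [289.7 165. ]
pivot [284.9662 253.6406] [311.9054 172.7731]
0.08335236443335767 1.9022390905346296
```

View pics/side15z.png

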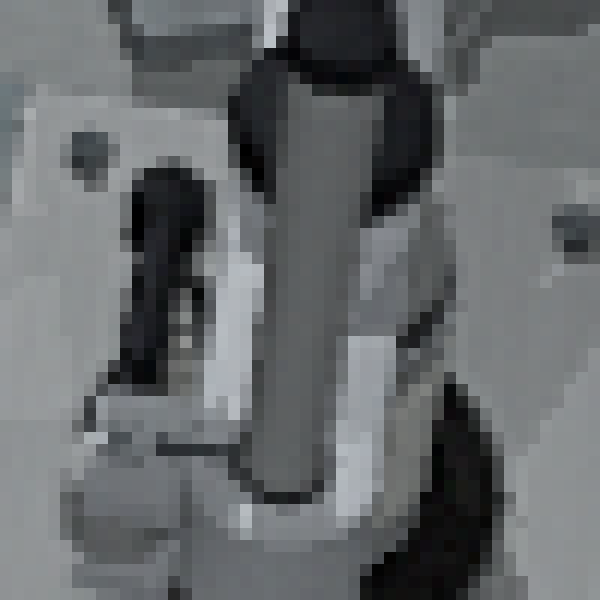

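Run:
```python
from h import *
T=cv2.imread("pics/top15r.png")
for z in(.231,.236,.241): print(z,proj("top",[.6485,-.1455,z]),edgefit("top",T,np.array([.6485,-.1455]),z,.025,range(0,360,10),thr=95)[:2])
print(proj("side",[.6485,-.1455,.231]))
A=cv2.cvtColor(cv2.imread("pics/top0.png"),cv2.COLOR_BGR2GRAY);B=cv2.cvtColor(T,cv2.COLOR_BGR2GRAY)
# bystander shifts by colour
for n,I in(("t0",cv2.imread("pics/top0.png")),("t15",T)):
    h=cv2.cvtColor(I,cv2.COLOR_BGR2HSV);m=((h[...,1]>110)&(h[...,2]>120)).astype(np.uint8);m[:,:120]=0;m[:,340:]=0;m[300:]=0
    k,l,st,c=cv2.connectedComponentsWithStats(m);print(n,[(np.round(c[i],1).tolist(),int(st[i,4])) for i in range(1,k) if st[i,4]>15])
```

```text
0.231 [290.87567705 152.59405971] (array([ 0.64569496, -0.1454614 ]), array([ 0.64581765, -0.14549355,  0.02437836]))
0.236 [291.04266212 152.33587295] (array([ 0.64477459, -0.14485716]), array([ 0.64494651, -0.14492442,  0.02426485]))
0.241 [291.21104498 152.07552497] (array([ 0.64384707, -0.14423648]), array([ 0.64406671, -0.14434002,  0.02418492]))
[303.2332369  223.55061887]
t0 [([228.8, 125.8], 40), ([122.5, 150.4], 111), ([138.7, 190.5], 259), ([258.3, 227.6], 43), ([165.2, 236.5], 284), ([204.6, 242.0], 282), ([159.7, 271.4], 262)]
t15 [([228.8, 125.5], 46), ([121.5, 129.5], 16), ([122.5, 156.4], 42), ([258.4, 227.2], 44), ([165.2, 236.5], 283), ([204.8, 241.9], 282)]
```

Everything's consistent and the bystanders haven't moved; handing in.

```bash
python3 -c "
from station import r
print(r.sense()['time_s'],r.sense()['wrist_force']);print(r.finish_job())"
```

```text
26.7 [ 0.23651531 -0.1200009  -0.47676274]
the job is handed in; nothing more can be done
None
```

The tin stands upright on the mat, the pad rests on its lid, and the lock lever is folded home. I handed the job in at 26.7 s with the arm clear of everything.

**What I did:** The bottle stood too close for a side grasp where the tin started. I picked the tin up from above, stood it on open bench, and gripped it again from the side. I then slid it in between the columns and set it down on the mat. I pushed the palm knob down until the pad met the lid, and only then swept the lever round.

**Last checks:**
- **Tin position:** its outline in the side view matches a cylinder at the mat centre. The two cameras put the mat centre about 3 mm apart, so I trust the centring to about 2 mm.
- **Hold-down:** the knob top stopped at 0.2314 m, against 0.231 m expected for a pad resting on the lid. It did not move when I raised the push from 11 N to 16 N. I did not see pad and lid touching directly, because the column hides them.
- **Lever:** I felt a firm stop at about 20 N. The side view gives an angle of about 1.90 rad, against 1.92 fully home, which is within what I can measure.
- **Other items:** the two yellow tins, the spatula and the brush were within 0.5 pixel of where they started. In the last top picture the arm hid the bottle and both red tins, so I did not check those. The bottle looked in place in an earlier side view. I checked the rest only by eye.

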